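# Pry open a wiring enclosure

## Robot

A 6-joint arm with a two-finger parallel gripper is mounted at the origin on the work surface. World frame = base frame: x ahead of the robot, y to its left, z up, the work surface at z = 0. Lengths are in m, angles in rad, forces in N, time in s.
With the tool pointing down it reaches from about 0.3 to 0.775 m from the base axis. Payload 14.6 kg.
Tool frame: the origin (TCP) lies at the centre of the arm's flange, where the gripper is bolted on; the fingertips stand 199 mm ahead of it and the grasp point (between the pads) lies 180 mm ahead of it (ctrl.tip_reach is the distance from the TCP to the fingertips, in m); z points along the fingers, y is the line along which they close (so a half turn about z gives the same grasp; the last joint's range is limited). The gripper opens to 94 mm and grips with 3 to 60 N. Pads are 16 mm wide; open, the fingers measure 119 mm over their backs; the gripper's body (75 mm by 177 mm) begins 78 mm behind the grasp point.
Start: joints at [1.092, 0.3, 1.521, -0, 1.321, -0.067], TCP at [0.22, 0.504, 0.405] pointing down, gripper open.
Joint ranges: [-3.03, 3.03], [-0.79, 2.21], [0.23, 2.52], [-1.04, 4.18], [0, 3.07], [-2.55, 2.55]. Speed limits (rad/s): [2.22, 2.22, 2.57, 3.14, 3.14, 3.14].

## Interface

Orientations are given as [roll, pitch, yaw] about the fixed x, y, z axes, in that order (R = Rz(yaw) Ry(pitch) Rx(roll)).
In Python, from station import ctrl gives the robot as it stands.
- The arm moves only by the tool jog_arm, never from a script. Its argument "motion" is a list of rows, each a list of 7 numbers: the shift along the tool's x, y, z in m, then the turn, a rotation vector about the tool's x, y, z in rad, then the opening, from -1 (shut) to 1 (fully open). In form: [[tx, ty, tz, rx, ry, rz, gripper], ...]. A call has 1 to 5 rows; each row shifts and turns the commanded pose from where the row before left it, along the tool's axes as they then stand; what a row does not reach is not made up. A row lasts 1/10 s, in which the tool goes at most 50 mm and 8.59 degrees, less where a joint would pass 70% of its speed; a pose out of reach is approached as far as the arm can. A call is refused whole if a number of a shift passes 0.05 or a number of a turn 0.15, either way. A call with a gripper value outside its range is refused whole. The fingers move at their own pace and stop on an object; "squeeze" is the grip in N (left out, the last holds). Time passes only in rows, so rows that do not move let the fingers close. It gives the time, the measured TCP pose, the force, the opening and the grip force at its end, in the units of the state.
- ctrl.get_obs(): the state, without advancing time (a new reading comes with each control period).
- ctrl.camera(name): name is "scene" or "top" or "wrist"; returns the picture (480x640x3 uint8, red, green, blue); there is no depth.
- ctrl.camera_model(name): a dict with "intrinsics" (3x3 intrinsics, pixels), "k1" (the pictures are not rectified: a ray, as slopes to the right and down, at radius r is drawn at 1 + k1 r^2 times it, then the intrinsics apply), "rvec" (rotation vector, rad) and "tvec" (3), from world to camera coordinates, as OpenCV has them. Camera axes: x right, y down, z forward; pixel columns grow to the right and rows downward; lengths in m; the calibration is good to about 2 mm. A picture is of the moment at which its call begins: read the wrist's pose just before it. camera_model takes no time and is no camera call; for the wrist camera it gives the pose at the moment of the call.
- ctrl.hand_in(): hands the job in; it is judged then, once.
The state is a dict: "time_s": time; "qpos": joint angles; "joint_vel": joint speeds; "tau": joint torques, N m; "ee_pos": TCP position; "eef_rot": TCP orientation; "force": force on the tool from outside, world axes, zero at the start; "moment": the same for the moment, N m; "grip_width": finger opening in m; "grip_force": force on a finger pad.
Only numpy, scipy, OpenCV 4.12 (cv2) and the standard library are available. Lean on these libraries where they do the work, as an engineer would, in place of code of your own. Each camera call takes 0.05 s, during which the arm holds its last target. There are 200 camera calls.

## Task

Open the white wiring enclosure so its inside can be worked on. Take the flat pry tool out of its rack, lay it down flat on the desk without dropping it and let go, so that you can take it again across the handle; then put its blade into the notch under the cover's front edge and lever the cover off its catch with the tool, without forcing the shut cover with the fingers. Swing the cover right over until it stays open, leave the pry tool lying flat on the bare desk, and do not disturb the meter and the tape roll.

Things in the scene. Friction and masses are not known exactly. Their poses are not given: they have to be found in the camera images.
- enclosure: White box-shaped wiring enclosure lying on its back, screwed to the desk: 150 mm (its x) by 200 mm (its y) by 100 mm high, plus a 4 mm thick fixing ear standing 22 mm out at the foot of each y side. Origin: centre of its underside; z up; its front, with the pry notch, faces its -x, roughly the robot's right (its x axis points roughly to the robot's left). Place and yaw vary
- notch (a point): Middle of the mouth of the pry notch, on the enclosure's outer front face, 97.25 mm above the desk. The notch is a pocket 32 mm wide (y), 5.5 mm high and 26 mm deep, running level along the enclosure's +x: below it a solid sill (top 94.5 mm above the desk), above it the underside of the shut cover (100 mm), a solid back 26 mm in
- cover (a joint): Angle of the flat white cover, rad: 0 shut, growing as it opens upwards and away from the notch, stop at 1.95. A sprung catch holds it shut: about 15 N upwards near that edge starts it, too much for a tool held out level. After 6 mm of lift at its edge it snaps off the catch and rests ajar by about 12 mm (0.08 rad); then 2 N swing it up; past upright (1.6) it falls gently to its stop and stays
- cover_hinge (a point): Middle of the cover's hinge axis, at the enclosure's far (+x) upper rim, 100 mm above the desk, 150 mm behind the notch's mouth; the axis runs along the enclosure's y
- cover_edge (a point): Middle of the cover's free front edge, on its underside, 150 mm from the hinge axis. The cover is a plain plate 150 x 200 x 4 mm, about 0.3 kg, flush with the enclosure's outline; a small steel strike hangs 19 mm below it, 108 mm from the hinge, in the middle of its width
- rack: Wooden tool rack fixed to the desk, a block 170 mm (its x) by 70 mm (its y) by 85 mm high; origin: centre of its underside. The pry tool stands upright in a slot in its middle; two round-handled screwdrivers, fixed in the rack, stand 55 mm before and behind it along the rack's x, reaching 160 mm above the desk
- pry_tool: Flat pry tool, 175 mm long, 0.12 kg: black box-shaped handle 100 x 26 x 18 mm (its last 8 mm towards the blade a slimmer steel collar), then a flat steel blade 75 mm long, 14 mm wide, 2.5 mm thick. Origin: middle of the handle; x to the blade tip, y across the 26 mm width. It balances 20 mm from the origin towards the blade. Lying flat its origin is 9 mm up
- blade_tip (a point): Tip of the pry tool's blade, 125 mm from the tool's origin along its x. At the start the tool stands blade down, 75 mm deep in the rack's slot, its y along the rack's y, its collar resting on the rack's top: tool origin 135 mm and handle end 185 mm above the desk
- meter: Bystander, loose: black hand-held meter 150 x 78 x 34 mm (x, y, height), with a 21 mm radius dial up to 43 mm; origin: centre of its underside
- tape_roll: Bystander, loose: blue roll of tape lying flat, 104 mm across, 19 mm high; origin: centre of its underside
Not all that is in view belongs to the job. Several things have the shape of the pry_tool; the one meant has the colours described above.

How it is judged:
By the outcome, as a careful person would: the job done as asked, in the order asked, and still so for the second after the job is handed in, with the robot touching nothing.
It also fails if it takes over 72 s, if anything falls off the work surface, if the arm or the gripper's body presses on something with over 40 N, if the wrist force passes 120 N, or if a joint passes its speed limit or range.

## Working session

There is one attempt and no reset: what is moved stays moved. The work goes in short steps, Python scripts to look and compute and a tool call to move; the robot and the scene stay as the last step left them, time stands still between calls to the robot, and variables do not carry over. Pictures are saved under pics/ and viewed, at most 10 in all, crops included, and the job is handed in when it is done.

Besides the shell and the picture viewer there is one more tool, called after ">>>" as name(argument=value, ...) on one line, values as JSON. jog_arm: Moves the arm, as the interface text tells. Its arguments: {"type":"object","properties":{"motion":{"type":"array"},"squeeze":{"type":"number"}},"required":["motion"]}

```bash
ls; mkdir -p pics; python3 - <<'E'
from station import ctrl
import cv2,numpy as np
for n in("scene","top"):
    im=ctrl.camera(n); cv2.imwrite(f"pics/{n}0.png",im[:,:,::-1])
    m=ctrl.camera_model(n); print(n,m)
print(ctrl.get_obs())
a=cv2.imread("pics/scene0.png");b=cv2.imread("pics/top0.png")
E
```

```text
pics
scene {'intrinsics': array([[437.12234468,   0.        , 315.56233658],
       [  0.        , 437.12234468, 233.53020594],
       [  0.        ,   0.        ,   1.        ]]), 'k1': -0.11001405062784325, 'rvec': array([ 2.20662804,  0.4974159 , -0.26565368]), 'tvec': array([-0.42360166, -0.09801028,  1.24184038])}
top {'intrinsics': array([[565.576699  ,   0.        , 311.5671183 ],
       [  0.        , 565.576699  , 234.37795555],
       [  0.        ,   0.        ,   1.        ]]), 'k1': -0.02382589750219621, 'rvec': array([ 2.20863711, -2.15139058,  0.09285141]), 'tvec': array([-0.0782975 ,  0.49539311,  1.33779663])}
{'time_s': 0.1, 'qpos': array([ 1.09241234e+00,  3.00385070e-01,  1.52148299e+00,  1.20357500e-05,
        1.32066793e+00, -6.65988459e-02]), 'joint_vel': array([-0.00048075,  0.0001694 , -0.0013114 ,  0.00133192, -0.00463511,
       -0.00076004]), 'tau': array([ 6.65249881e-04, -5.32644331e+01, -3.53281903e+01,  7.09518045e-02,
        2.34580290e-02, -9.16259683e-05]), 'ee_pos': array([0.22012536, 0.50400206, 0.40417492]), 'eef_rot': array([-3.14065218e+00, -7.44114623e-05,  2.72980449e+00]), 'force': array([-0.13938337, -0.68866322,  0.68927401]), 'moment': array([-0.00385279,  0.00630573, -0.02355259]), 'grip_force': 0.0, 'grip_width': 0.09379516432379026}
```

View pics/top0.png

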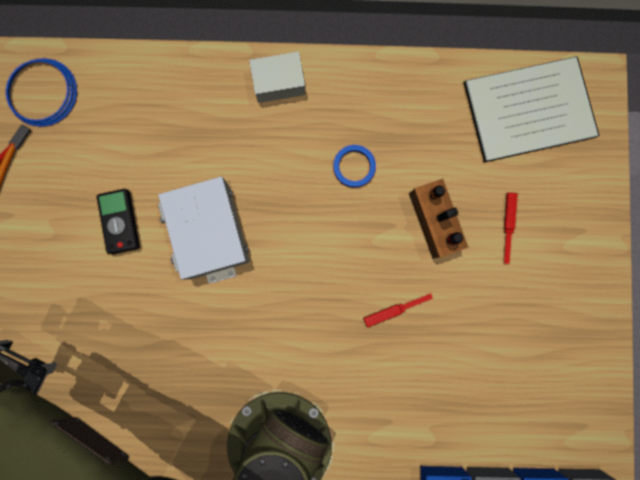

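View pics/scene0.png

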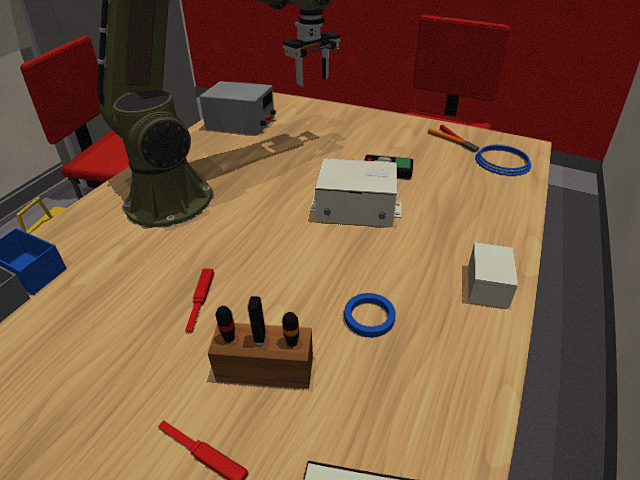

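The top view shows the enclosure at about (203,228) and the rack at (438,218), with the tape at (355,166) and the meter at (118,222). Three things have the pry tool's shape: one black, upright in the rack's middle at (447,213) top / (257,320) scene, and two red ones on the desk at (398,310) and (510,228) top. The black one with a steel collar fits the description, and I'll confirm it in a crop.

```bash
cat > h.py <<'E'
import cv2,numpy as np
from scipy.spatial.transform import Rotation as R
def rays(m,px):
    K=m["intrinsics"]; d=np.array([m["k1"],0,0,0.])
    u=cv2.undistortPoints(np.float64(px).reshape(-1,1,2),K,d).reshape(-1,2)
    Rm=R.from_rotvec(np.ravel(m["rvec"])).as_matrix()
    return -Rm.T@np.ravel(m["tvec"]), np.c_[u,np.ones(len(u))]@Rm
def onz(m,px,z):
    o,d=rays(m,px); return o+d*((z-o[2])/d[:,2])[:,None]
def proj(m,P):
    return cv2.projectPoints(np.float64(P).reshape(-1,1,3),np.ravel(m["rvec"]),np.ravel(m["tvec"]),m["intrinsics"],np.array([m["k1"],0,0,0.]))[0].reshape(-1,2)
def big(mask,box):
    x0,y0,x1,y1=box; k=np.zeros_like(mask); k[y0:y1,x0:x1]=mask[y0:y1,x0:x1]
    return max(cv2.findContours(k,cv2.RETR_EXTERNAL,cv2.CHAIN_APPROX_NONE)[0],key=cv2.contourArea).reshape(-1,2)
E
python3 - <<'E'
from station import ctrl
from h import *
m=ctrl.camera_model("top"); s=ctrl.camera_model("scene")
b=cv2.imread("pics/top0.png"); a=cv2.imread("pics/scene0.png")
hsv=cv2.cvtColor(b,cv2.COLOR_BGR2HSV)
w=((hsv[...,1]<50)&(hsv[...,2]>165)).astype(np.uint8)
w=cv2.morphologyEx(w,cv2.MORPH_OPEN,np.ones((7,7)))
c=big(w,(140,160,260,290)); P=onz(m,c,.104)[:,:2]
r=cv2.minAreaRect(P.astype(np.float32)*1000); print("encl",r, cv2.boxPoints(r)); print("px",cv2.approxPolyDP(c.reshape(-1,1,2),6,True).reshape(-1,2))
# rack: brown, low value, saturated
k=((hsv[...,1]>110)&(hsv[...,2]<140)&(hsv[...,2]>25)).astype(np.uint8)
c=big(cv2.morphologyEx(k,cv2.MORPH_CLOSE,np.ones((9,9))),(395,170,480,270))
print("rackpx",cv2.approxPolyDP(c.reshape(-1,1,2),4,True).reshape(-1,2).tolist())
for n,z in(("meter",.0),):
    c=big((hsv[...,2]<70).astype(np.uint8),(90,180,145,260)); print(n,cv2.minAreaRect((onz(m,c,.034)[:,:2]*1000).astype(np.float32)))
c=big(((hsv[...,0]>100)&(hsv[...,0]<130)&(hsv[...,1]>120)).astype(np.uint8),(320,130,390,200)); print("tape",onz(m,c,.019).mean(0))
for i,bx in enumerate([(360,280,440,335),(495,185,525,270)]):
    c=big((((hsv[...,0]<8)|(hsv[...,0]>172))&(hsv[...,1]>150)).astype(np.uint8),bx); print("red",cv2.minAreaRect((onz(m,c,.01)[:,:2]*1000).astype(np.float32)))
A=cv2.resize(a[280:400,190:330],None,fx=4,fy=4,interpolation=2)[:,:560]
B=cv2.resize(b[170:270,400:480],None,fx=3,fy=4.8,interpolation=2)
cv2.imwrite("pics/crop.png",np.hstack([A[:480],B[:480]]))
E
```

```text
encl ((500.9559326171875, 185.5829315185547), (199.11007690429688, 149.57122802734375), 17.45572280883789) [[383.55215 227.0612 ]
 [428.41885  84.37787]
 [618.35974 144.10466]
 [573.49304 286.788  ]]
px [[221 178]
 [160 194]
 [180 276]
 [242 260]]
rackpx [[442, 180], [408, 194], [436, 263], [460, 255], [467, 246]]
meter ((515.4959106445312, 396.876953125), (148.47743225097656, 80.64755249023438), 13.29439640045166)
tape [ 0.6676601  -0.16440257  0.019     ]
red ((324.0528564453125, -277.4498291015625), (25.108123779296875, 172.62741088867188), 23.03045082092285)
red ((527.19580078125, -545.9273071289062), (26.232154846191406, 173.47584533691406), 85.64759826660156)
```

View pics/crop.png

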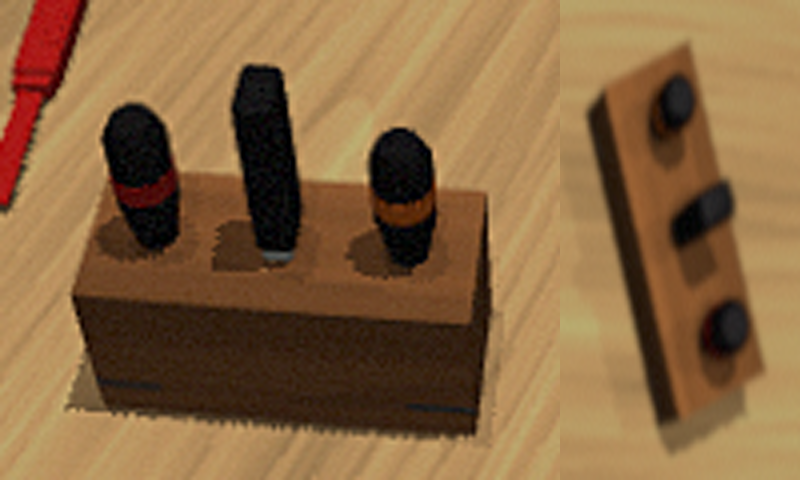

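The crop confirms it: the middle tool is black, box-shaped, with a steel collar (crop (275,255)), between two round screwdrivers with colour rings. Its handle end is at scene px (255.5,298) and top px (452.7,212.3), and the rack's top corners are readable.

```bash
python3 - <<'E'
from station import ctrl
from h import *
m=ctrl.camera_model("top"); s=ctrl.camera_model("scene")
C=onz(m,[[415,189.8],[442.7,178.8],[468.3,247.5],[440.7,258.5]],.085); print(C, C.mean(0))
S=np.array([[107,172],[487,192],[487,323],[75,295]])/4+[190,280]
D=onz(s,S,.085); print(D,D.mean(0))
for E in(C,D):
  a=(E[2]+E[3]-E[0]-E[1])/2 if E is C else (E[1]+E[2]-E[0]-E[3])/2
  print("long",np.linalg.norm(a),np.degrees(np.arctan2(a[1],a[0])))
print("handle end",onz(m,[[452.7,212.3]],.185),onz(s,[[255.5,298]],.185))
print("collar base scene",onz(s,[[190+277/4,280+255/4]],.089))
E
```

```text
[[ 0.60136504 -0.30096804  0.085     ]
 [ 0.62882466 -0.36487871  0.085     ]
 [ 0.47126913 -0.42472001  0.085     ]
 [ 0.44444768 -0.36151196  0.085     ]] [ 0.53647663 -0.36301968  0.085     ]
[[ 0.45246432 -0.36294002  0.085     ]
 [ 0.61170237 -0.29980745  0.085     ]
 [ 0.64205332 -0.36113121  0.085     ]
 [ 0.47942802 -0.42391747  0.085     ]] [ 0.54641201 -0.36194904  0.085     ]
long 0.16836404202584887 -159.05235884521315
long 0.17280882944122455 21.366345972313557
handle end [[ 0.5385361  -0.36324494  0.185     ]] [[ 0.54277667 -0.3551852   0.185     ]]
collar base scene [[ 0.54767458 -0.3711418   0.089     ]]
```

Tool at about (0.540, -0.362), with the rack's long axis at yaw 21.2°. I'll grip the handle's top with closing axis along the rack's y, tilted 50° in the rack's xz plane, which allows rotating it flat later. Next comes the planner helper.

```bash
cat >> h.py <<'E'
def pose(o): return np.array(o["ee_pos"]), R.from_euler("xyz",o["eef_rot"])
def frame(y,z):
    y=np.array(y,float);z=np.array(z,float); y/=np.linalg.norm(y); z-=y*(z@y); z/=np.linalg.norm(z)
    return R.from_matrix(np.c_[np.cross(y,z),y,z])
def plan(p0,r0,p1,r1,g,step=.048,ang=.145,n=0):
    rv=(r0.inv()*r1).as_rotvec(); n=max(n,1,int(np.ceil(np.linalg.norm(p1-p0)/step)),int(np.ceil(np.linalg.norm(rv)/ang)))
    for i in range(n):
        sh=(r0*R.from_rotvec(rv*i/n)).inv().apply((p1-p0)/n)
        print([round(float(v),4) for v in [*sh,*rv/n]]+[g])
    print("--"); return p1,r1
t0=np.radians(21.2); L=np.array([np.cos(t0),np.sin(t0),0]); W=np.array([-L[1],L[0],0]); Z=np.array([0,0,1.])
E
python3 - <<'E'
from station import ctrl
from h import *
p,r=pose(ctrl.get_obs())
a=np.radians(-5); p,r=plan(p,r,np.array([.42,.1,.41]),frame([np.cos(a),np.sin(a),0],-Z),1)
t=np.radians(50); d=-Z*np.cos(t)+L*np.sin(t); P=np.array([.540,-.362,.165])
p,r=plan(p,r,P-.275*d,frame(-W,d),1); print(p)
E
```

```text
[-0.0345, -0.029, -0.0006, -0.0001, 0.0001, 0.1246, 1]
[-0.0378, -0.0245, -0.0006, -0.0001, 0.0001, 0.1246, 1]
[-0.0406, -0.0196, -0.0006, -0.0001, 0.0001, 0.1246, 1]
[-0.0427, -0.0144, -0.0006, -0.0001, 0.0001, 0.1246, 1]
[-0.0442, -0.009, -0.0006, -0.0001, 0.0001, 0.1246, 1]
[-0.0449, -0.0034, -0.0006, -0.0001, 0.0001, 0.1246, 1]
[-0.045, 0.0022, -0.0006, -0.0001, 0.0001, 0.1246, 1]
[-0.0444, 0.0078, -0.0006, -0.0001, 0.0001, 0.1246, 1]
[-0.0431, 0.0132, -0.0006, -0.0001, 0.0001, 0.1246, 1]
[-0.0411, 0.0185, -0.0006, -0.0001, 0.0001, 0.1246, 1]
--
[-0.0452, -0.0024, 0.0057, -0.0404, 0.0649, 0.0866, 1]
[-0.0456, 0.0013, 0.0027, -0.0404, 0.0649, 0.0866, 1]
[-0.0454, 0.0052, -0.0001, -0.0404, 0.0649, 0.0866, 1]
[-0.0446, 0.0092, -0.0027, -0.0404, 0.0649, 0.0866, 1]
[-0.0434, 0.0132, -0.0051, -0.0404, 0.0649, 0.0866, 1]
[-0.0417, 0.0171, -0.0073, -0.0404, 0.0649, 0.0866, 1]
[-0.0395, 0.0209, -0.0092, -0.0404, 0.0649, 0.0866, 1]
[-0.0369, 0.0247, -0.0107, -0.0404, 0.0649, 0.0866, 1]
[-0.0339, 0.0282, -0.012, -0.0404, 0.0649, 0.0866, 1]
[-0.0305, 0.0315, -0.0128, -0.0404, 0.0649, 0.0866, 1]
[-0.0268, 0.0345, -0.0134, -0.0404, 0.0649, 0.0866, 1]
[-0.0228, 0.0372, -0.0135, -0.0404, 0.0649, 0.0866, 1]
--
[ 0.3435946  -0.43818064  0.34176659]
```

>>> jog_arm(motion=[[-0.035,-0.029,0,0,0,0.125,1],[-0.038,-0.025,0,0,0,0.125,1],[-0.041,-0.02,0,0,0,0.125,1],[-0.043,-0.014,0,0,0,0.125,1],[-0.044,-0.009,0,0,0,0.125,1]])

```text
time_s: 0.6
ee_pos: [0.3211, 0.2992, 0.4045]
eef_rot: [-3.141, 0.0, 2.1]
force: [0.5, -0.5, -0.2]
grip_width: 0.0942
grip_force: 0.0
```

>>> jog_arm(motion=[[-0.045,-0.003,0,0,0,0.125,1],[-0.045,0.002,0,0,0,0.125,1],[-0.044,0.008,0,0,0,0.125,1],[-0.043,0.013,0,0,0,0.125,1],[-0.041,0.018,0,0,0,0.125,1]])

```text
time_s: 1.1
ee_pos: [0.4203, 0.0976, 0.4046]
eef_rot: [-3.142, -0.0, 1.475]
force: [0.5, 0.7, -0.4]
grip_width: 0.094
grip_force: 0.0
```

>>> jog_arm(motion=[[-0.045,-0.002,0.006,-0.04,0.065,0.087,1],[-0.045,0.001,0.003,-0.04,0.065,0.087,1],[-0.045,0.005,0,-0.04,0.065,0.087,1],[-0.045,0.009,-0.003,-0.04,0.065,0.087,1],[-0.043,0.013,-0.005,-0.04,0.065,0.087,1]])

```text
time_s: 1.6
ee_pos: [0.3861, -0.125, 0.3755]
eef_rot: [3.011, -0.36, 1.059]
force: [1.3, 0.4, -0.4]
grip_width: 0.0939
grip_force: 0.0
```

>>> jog_arm(motion=[[-0.042,0.017,-0.007,-0.04,0.065,0.087,1],[-0.04,0.021,-0.009,-0.04,0.065,0.087,1],[-0.037,0.025,-0.011,-0.04,0.065,0.087,1],[-0.034,0.028,-0.012,-0.04,0.065,0.087,1],[-0.031,0.032,-0.013,-0.04,0.065,0.087,1]])

```text
time_s: 2.1
ee_pos: [0.3524, -0.3507, 0.3457]
eef_rot: [3.056, -0.737, 0.595]
force: [1.1, 0.5, 1.4]
grip_width: 0.0942
grip_force: 0.0
```

>>> jog_arm(motion=[[-0.027,0.035,-0.013,-0.04,0.065,0.087,1],[-0.023,0.037,-0.0135,-0.04,0.065,0.087,1],[0,0,0,0,0,0,1],[0,0,0,0,0,0,1]])

```text
time_s: 2.5
ee_pos: [0.3396, -0.4392, 0.3329]
eef_rot: [-3.13, -0.871, 0.355]
force: [-0.2, 0.3, 0.3]
grip_width: 0.0938
grip_force: 0.0
```

```bash
python3 - <<'E'
from station import ctrl
from h import *
o=ctrl.get_obs(); print(o["qpos"])
m=ctrl.camera_model("wrist"); im=ctrl.camera("wrist")[:,:,::-1].copy(); np.savez("w1.npz",**m)
cv2.imwrite("pics/w1.png",im)
P=np.array([.540,-.362,.185]); print(proj(m,[P,P-[0,0,.1]]))
E
```

```text
[-1.07678229  0.3826292   1.64941877  0.95691365  1.18975443 -0.28404566]
[[320.70254925 224.6083983 ]
 [321.80783989 291.2006037 ]]
```

View pics/w1.png

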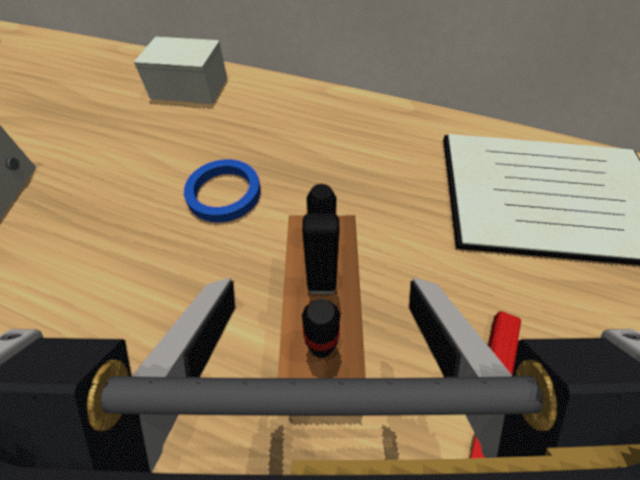

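The wrist view shows the handle end at (321,222), where my estimate projects to (321,225), so the estimate holds. The red-banded screwdriver is in front at (320,320). I advance along the fingers.

```bash
python3 - <<'E'
from station import ctrl
from h import *
p,r=pose(ctrl.get_obs())
t=np.radians(50); d=-Z*np.cos(t)+L*np.sin(t); P=np.array([.540,-.362,.166])
p,r=plan(p,r,P-.195*d,frame(-W,d),1,step=.02)
E
```

```text
[0.0024, 0.0003, 0.0191, -0.0, 0.0005, -0.0021, 1]
[0.0024, 0.0003, 0.0191, -0.0, 0.0005, -0.0021, 1]
[0.0024, 0.0003, 0.0191, -0.0, 0.0005, -0.0021, 1]
[0.0023, 0.0003, 0.0191, -0.0, 0.0005, -0.0021, 1]
--
```

>>> jog_arm(motion=[[0.0024,0,0.019,0,0,-0.002,1],[0.0024,0,0.019,0,0,-0.002,1],[0.0024,0,0.019,0,0,-0.002,1],[0.0024,0,0.019,0,0,-0.002,1],[0,0,0,0,0,0,0]])

```text
time_s: 3.05
ee_pos: [0.4015, -0.4139, 0.2913]
eef_rot: [-3.14, -0.871, 0.371]
force: [-0.9, -0.9, 0.1]
grip_width: 0.0885
grip_force: 0.0
```

>>> jog_arm(motion=[[0,0,0,0,0,0,-1],[0,0,0,0,0,0,-1],[0,0,0,0,0,0,-1],[0,0,0,0,0,0,-1],[0,0,0,0,0,0,-1]], squeeze=40)

```text
time_s: 3.55
ee_pos: [0.3998, -0.4158, 0.2924]
eef_rot: [3.141, -0.871, 0.369]
force: [0.3, -0.9, -0.0]
grip_width: 0.0492
grip_force: 0.0
```

>>> jog_arm(motion=[[0,0,0,0,0,0,-1],[0,0,0,0,0,0,-1],[0,0,0,0,0,0,-1],[0,0,0,0,0,0,-1],[0,0,0,0,0,0,-1]])

```text
time_s: 4.05
ee_pos: [0.4001, -0.4156, 0.2922]
eef_rot: [3.141, -0.871, 0.369]
force: [0.1, -0.1, 0.4]
grip_width: 0.0254
grip_force: 40.0
```

```bash
python3 - <<'E'
from station import ctrl
from h import *
p,r=pose(ctrl.get_obs())
p,r=plan(p,r,p+[0,0,.14],r,-1,step=.025)
E
```

```text
[0.0179, 0.0, -0.015, 0.0, 0.0, 0.0, -1]
[0.0179, 0.0, -0.015, 0.0, 0.0, 0.0, -1]
[0.0179, 0.0, -0.015, 0.0, 0.0, 0.0, -1]
[0.0179, 0.0, -0.015, 0.0, 0.0, 0.0, -1]
[0.0179, 0.0, -0.015, 0.0, 0.0, 0.0, -1]
[0.0179, 0.0, -0.015, 0.0, 0.0, 0.0, -1]
--
```

>>> jog_arm(motion=[[0.018,0,-0.015,0,0,0,-1],[0.018,0,-0.015,0,0,0,-1],[0.018,0,-0.015,0,0,0,-1],[0.018,0,-0.015,0,0,0,-1],[0.018,0,-0.015,0,0,0,-1]], squeeze=60)

```text
time_s: 4.55
ee_pos: [0.4005, -0.4153, 0.4102]
eef_rot: [-3.142, -0.871, 0.369]
force: [-0.5, -1.0, -0.8]
grip_width: 0.0253
grip_force: 60.0
```

>>> jog_arm(motion=[[0.018,0,-0.015,0,0,0,-1],[0,0,0,0,0,0,-1],[0,0,0,0,0,0,-1]])

```text
time_s: 4.85
ee_pos: [0.4006, -0.4152, 0.432]
eef_rot: [3.142, -0.871, 0.369]
force: [-0.0, 1.3, -2.2]
grip_width: 0.0253
grip_force: 60.0
```

```bash
python3 - <<'E'
from station import ctrl
from h import *
o=ctrl.get_obs();p,r=pose(o); print(p,o["grip_width"])
# swing about W by 90deg: now d -> -L cos50 - Z sin50
t=np.radians(50); d1=-Z*np.sin(t)-L*np.cos(t); O=np.array([.48,-.08,0])
G=O-L*(-1)*0.031   # grip point 31 mm behind origin, blade along -L
# stage 1: move high, rotate
p1=G+Z*.13-.195*d1
p,r=plan(p,r,p1,frame(-W,d1),-1,ang=.14); print(p)
E
```

```text
[ 0.4006114  -0.41524105  0.4320491 ] 0.02531606346809459
[0.0091, -0.0237, 0.0306, 0.0, -0.1308, -0.0001, -1]
[0.013, -0.0237, 0.0291, 0.0, -0.1308, -0.0001, -1]
[0.0167, -0.0237, 0.0272, 0.0, -0.1308, -0.0001, -1]
[0.0201, -0.0237, 0.0248, 0.0, -0.1308, -0.0001, -1]
[0.0232, -0.0237, 0.0219, 0.0, -0.1308, -0.0001, -1]
[0.0259, -0.0237, 0.0187, 0.0, -0.1308, -0.0001, -1]
[0.0281, -0.0237, 0.0152, 0.0, -0.1308, -0.0001, -1]
[0.0298, -0.0237, 0.0114, 0.0, -0.1308, -0.0001, -1]
[0.0311, -0.0237, 0.0074, 0.0, -0.1308, -0.0001, -1]
[0.0318, -0.0237, 0.0033, 0.0, -0.1308, -0.0001, -1]
[0.0319, -0.0237, -0.0009, 0.0, -0.1308, -0.0001, -1]
[0.0315, -0.0237, -0.005, 0.0, -0.1308, -0.0001, -1]
--
[ 0.62576284 -0.02346232  0.27937867]
```

>>> jog_arm(motion=[[0,-0.045,0,0,0,0,-1],[0,-0.045,0,0,0,0,-1],[0.009,-0.016,0.031,0,-0.131,0,-1],[0.013,-0.016,0.029,0,-0.131,0,-1],[0.017,-0.016,0.027,0,-0.131,0,-1]])

```text
time_s: 5.35
ee_pos: [0.4333, -0.2537, 0.3929]
eef_rot: [3.141, -0.473, 0.369]
force: [-0.7, 0.8, -1.5]
grip_width: 0.0251
grip_force: 60.0
```

>>> jog_arm(motion=[[0.02,-0.016,0.025,0,-0.131,0,-1],[0.023,-0.016,0.022,0,-0.131,0,-1],[0.026,-0.016,0.019,0,-0.131,0,-1],[0.028,-0.016,0.015,0,-0.131,0,-1],[0.03,-0.016,0.011,0,-0.131,0,-1]])

```text
time_s: 5.85
ee_pos: [0.5413, -0.1261, 0.3287]
eef_rot: [-3.141, 0.184, 0.37]
force: [-0.6, 0.3, -0.6]
grip_width: 0.0255
grip_force: 60.0
```

>>> jog_arm(motion=[[0.031,-0.017,0.007,0,-0.131,0,-1],[0.032,-0.017,0.003,0,-0.131,0,-1],[0.032,-0.017,-0.001,0,-0.131,0,-1],[0.032,-0.017,-0.005,0,-0.131,0,-1],[0,0,0,0,0,0,-1]])

```text
time_s: 6.35
ee_pos: [0.6271, -0.0183, 0.2749]
eef_rot: [-3.136, 0.711, 0.377]
force: [-0.0, 0.1, -1.2]
grip_width: 0.0251
grip_force: 60.0
```

```bash
python3 - <<'E'
from station import ctrl
from h import *
o=ctrl.get_obs();p,r=pose(o); print(p,o["grip_width"],o["grip_force"],o["qpos"])
m=ctrl.camera_model("wrist"); im=ctrl.camera("wrist")[:,:,::-1].copy()
m2=ctrl.camera_model("scene"); im2=ctrl.camera("scene")[:,:,::-1].copy()
g=p+.195*r.as_matrix()[:,2]; print("grip",g)
for mm,i in((m,im),(m2,im2)):
    q=proj(mm,[g,g-L*.156]); print(q)
x,y=np.int32(proj(m2,[g])[0]); c=cv2.resize(im2[y-60:y+60,x-80:x+80],(640,480),interpolation=2)
cv2.imwrite("pics/w2.png",np.hstack([cv2.resize(im,(400,300)),cv2.resize(c,(400,300))]))
E
```

```text
[ 0.62707614 -0.01829741  0.27490477] 0.025124086835784636 59.984208941459656 [-0.05685309  0.70544932  1.27340333 -0.2814418   1.81830056  1.16315165]
grip [ 0.50835872 -0.06413474  0.1271546 ]
[[320.4452611  299.52142824]
 [320.47001331 372.6724487 ]]
[[316.82084267 220.43610237]
 [245.53058632 218.04224648]]
```

View pics/w2.png

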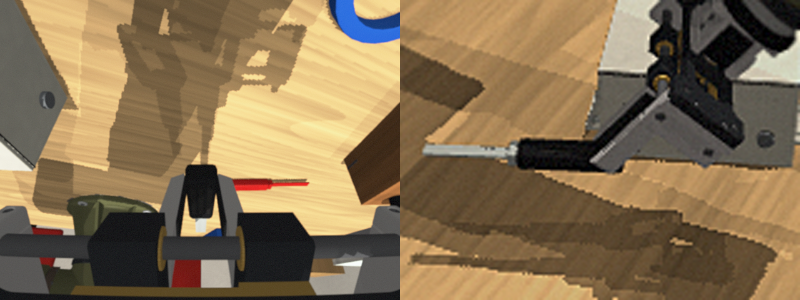

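Left half is the wrist view, right half a crop of the scene view. The tool is held level, its blade tip at scene px (246,220) where (245.5,218) was predicted, so it droops only about 2°. I lower it to the bare desk.

>>> jog_arm(motion=[[0.014,0,0.016,0,0,0,-1],[0.014,0,0.016,0,0,0,-1],[0.014,0,0.016,0,0,0,-1],[0.014,0,0.016,0,0,0,-1],[0.007,0,0.008,0,0,0,-1]])

```text
time_s: 6.95
ee_pos: [0.6271, -0.0221, 0.1833]
eef_rot: [-3.14, 0.701, 0.369]
force: [0.9, 0.3, -1.1]
grip_width: 0.0247
grip_force: 60.0
```

>>> jog_arm(motion=[[0.002,0,0.0023,0,0,0,-1],[0.002,0,0.0023,0,0,0,-1],[0,0,0,0,0,0,-1]])

```text
time_s: 7.25
ee_pos: [0.628, -0.0211, 0.1792]
eef_rot: [3.141, 0.699, 0.368]
force: [-0.4, -0.3, -0.9]
grip_width: 0.0252
grip_force: 60.0
```

>>> jog_arm(motion=[[0.004,0,0.005,0,0,0,-1],[0.004,0,0.005,0,0,0,-1],[0,0,0,0,0,0,-1]], squeeze=30)

```text
time_s: 7.55
ee_pos: [0.6274, -0.021, 0.1647]
eef_rot: [-3.141, 0.702, 0.369]
force: [-0.4, 0.7, -0.5]
grip_width: 0.0257
grip_force: 30.0
```

>>> jog_arm(motion=[[0.0013,0,0.0015,0,0,0,-1],[0.0013,0,0.0015,0,0,0,-1],[0,0,0,0,0,0,-1]])

```text
time_s: 7.85
ee_pos: [0.6277, -0.0209, 0.1616]
eef_rot: [3.141, 0.701, 0.369]
force: [0.0, 0.3, -0.5]
grip_width: 0.0253
grip_force: 30.0
```

>>> jog_arm(motion=[[0.001,0,0.001,0,0,0,-1],[0,0,0,0,0,0,-1]])

```text
time_s: 8.05
ee_pos: [0.628, -0.0209, 0.1613]
eef_rot: [3.141, 0.701, 0.368]
force: [-3.1, 1.0, 8.3]
grip_width: 0.0258
grip_force: 30.0
```

>>> jog_arm(motion=[[0.001,0,0.001,0,0,0,-1],[0,0,0,0,0,0,-1]])

```text
time_s: 8.25
ee_pos: [0.6282, -0.0208, 0.1611]
eef_rot: [3.14, 0.702, 0.368]
force: [-4.7, 1.6, 21.0]
grip_width: 0.0256
grip_force: 30.0
```

```bash
python3 - <<'E'
from station import ctrl
from h import *
o=ctrl.get_obs();p,r=pose(o); g=p+.195*r.as_matrix()[:,2]; print(g,o["force"],o["moment"])
m2=ctrl.camera_model("scene"); im2=ctrl.camera("scene")[:,:,::-1].copy()
x,y=np.int32(proj(m2,[g-.06*L])[0]); print(x,y,proj(m2,[g,g-L*.156]));c=cv2.resize(im2[y-45:y+45,x-60:x+60],(800,600),interpolation=2)
cv2.imwrite("pics/s3.png",c)
E
```

```text
[ 0.51070045 -0.06633817  0.01223183] [-4.72884836  1.63703557 20.95027804] [-0.49056212  3.14228779 -0.45621138]
292 259 [[318.23912222 260.94862989]
 [251.78140192 258.14211551]]
```

View pics/s3.png

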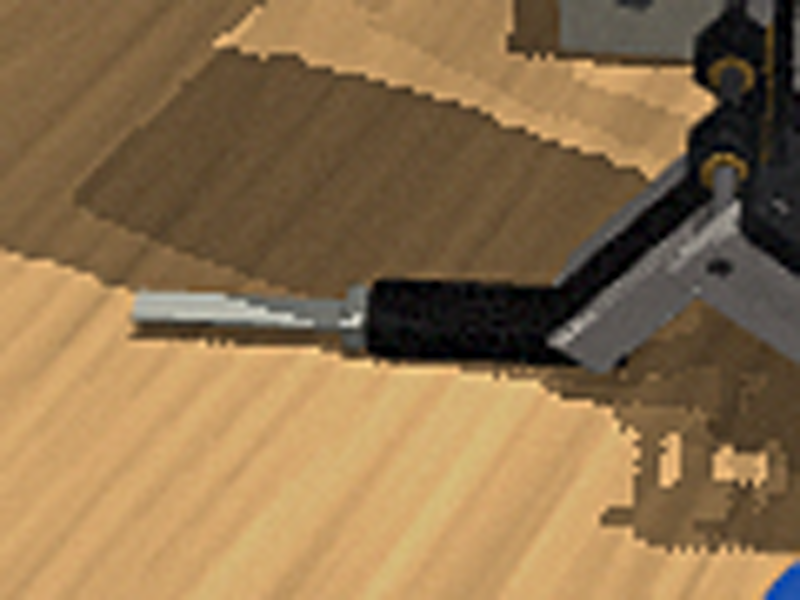

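The tool looks flat on the bare desk, its blade tip at crop (135,308) and collar at (355,318), with contact force 21 N. I ease the grip to 3 N, then open and back off along the fingers.

>>> jog_arm(motion=[[-0.001,0,-0.001,0,0,0,-1],[0,0,0,0,0,0,-1],[0,0,0,0,0,0,-1]], squeeze=3)

```text
time_s: 8.6
ee_pos: [0.628, -0.0209, 0.1606]
eef_rot: [3.141, 0.7, 0.369]
force: [1.1, 0.4, 3.9]
grip_width: 0.0261
grip_force: 3.0
```

>>> jog_arm(motion=[[0,0,0,0,0,0,-0.3],[0,0,0,0,0,0,0.2],[0,0,0,0,0,0,0.5],[0,0,0,0,0,0,0.5],[0,0,0,0,0,0,0.5]])

```text
time_s: 9.1
ee_pos: [0.6278, -0.0209, 0.1602]
eef_rot: [3.141, 0.701, 0.369]
force: [0.2, -0.4, 0.1]
grip_width: 0.0611
grip_force: 0.0
```

>>> jog_arm(motion=[[0,0,-0.02,0,0,0,0.5],[0,0,-0.04,0,0,0,0.5],[0,0,-0.04,0,0,0,0.5],[0,0,0,0,0,0,0.5]])

```text
time_s: 9.5
ee_pos: [0.69, 0.0034, 0.2414]
eef_rot: [3.137, 0.694, 0.367]
force: [-0.1, -0.5, -0.2]
grip_width: 0.0708
grip_force: 0.0
```

```bash
python3 - <<'E'
from station import ctrl
from h import *
p,r=pose(ctrl.get_obs()); print(p)
m=ctrl.camera_model("top"); b=ctrl.camera("top")[:,:,::-1].copy()
m2=ctrl.camera_model("scene"); a=ctrl.camera("scene")[:,:,::-1].copy()
mw=ctrl.camera_model("wrist"); w=ctrl.camera("wrist")[:,:,::-1].copy()
O=np.array([.48,-.078,.009]); 
for k in (m,m2,mw): print(proj(k,[O,O-L*.125]))
cv2.imwrite("pics/top4.png",b);cv2.imwrite("pics/sc4.png",a);cv2.imwrite("pics/w4.png",w)
x,y=np.int32(proj(m2,[O-.04*L])[0]); c=cv2.resize(a[y-45:y+45,x-60:x+60],(400,300),interpolation=2)
cv2.imwrite("pics/m4.png",np.hstack([cv2.resize(w,(400,300)),c])); print(x,y)
# pointing-down pre-regrasp
Rg=frame(-W,-Z)
plan(p,r,O+Z*(.199+.08),Rg,.5)
E
```

```text
[0.68996037 0.00343264 0.24142454]
[[316.62555264 242.02747984]
 [334.19344291 290.87668744]]
[[304.14863714 261.32730478]
 [251.18686533 259.06720015]]
[[320.94015702 265.24460571]
 [321.24436604 319.96092629]]
287 260
[-0.0406, 0.0, 0.0216, 0.0006, 0.1387, -0.0002, 0.5]
[-0.0432, 0.0, 0.0158, 0.0006, 0.1387, -0.0002, 0.5]
[-0.045, 0.0, 0.0097, 0.0006, 0.1387, -0.0002, 0.5]
[-0.0459, 0.0, 0.0034, 0.0006, 0.1387, -0.0002, 0.5]
[-0.0459, 0.0, -0.003, 0.0006, 0.1387, -0.0002, 0.5]
--
```

View pics/m4.png

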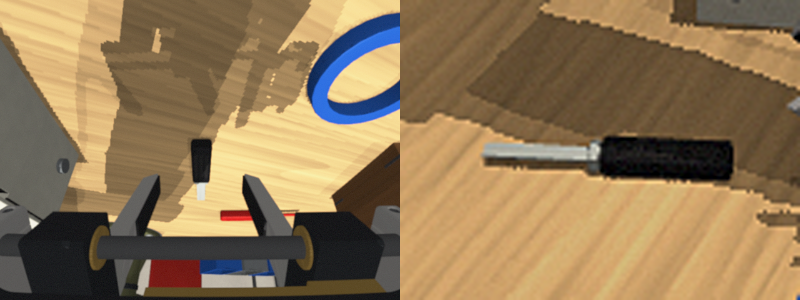

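The tool lies flat: blade tip at crop (483,154), handle (600–733,158), origin near (0.4815, -0.0775), and it is centred in the wrist view. I regrasp across the handle with the fingers straight down.

>>> jog_arm(motion=[[-0.0406,0,0.0216,0,0.139,0,0.5],[-0.0432,0,0.016,0,0.139,0,0.5],[-0.045,0,0.01,0,0.139,0,0.5],[-0.0455,0,0.0034,0,0.139,0,0.5],[-0.045,0,-0.003,0,0.139,0,0.5]])

```text
time_s: 10.15
ee_pos: [0.4786, -0.0782, 0.284]
eef_rot: [3.141, 0.008, 0.368]
force: [1.2, -1.3, 0.3]
grip_width: 0.0706
grip_force: 0.0
```

>>> jog_arm(motion=[[0,0,0,0,0,0,0.3],[0,0,0,0,0,0,0.3]])

```text
time_s: 10.35
ee_pos: [0.4806, -0.0781, 0.2848]
eef_rot: [-3.142, 0.013, 0.368]
force: [0.4, -0.0, -0.1]
grip_width: 0.0615
grip_force: 0.0
```

```bash
python3 - <<'E'
from station import ctrl
from h import *
o=ctrl.get_obs();p,r=pose(o);print(p,o["eef_rot"])
O=np.array([.4815,-.0775,.2025]); plan(p,r,O,frame(-W,-Z),.3,step=.025)
m=ctrl.camera_model("wrist"); w=ctrl.camera("wrist"); cv2.imwrite("pics/w5.png",w[:,:,::-1])
mask=(w.max(2)<55).astype(np.uint8)
print(proj(m,[[.4815,-.0775,.009],O*[1,1,0]-[0,0,-.009]-L*.125]))
c=big(mask,(260,100,380,330)); print(cv2.minAreaRect(c.astype(np.float32)))
q=onz(m,c,.018)[:,:2]; print(cv2.minAreaRect((q*1000).astype(np.float32)))
E
```

```text
[ 0.48057027 -0.07814455  0.28482294] [-3.14158994  0.01279923  0.36765595]
[0.0005, -0.0001, 0.0206, -0.0, 0.0032, -0.0006, 0.3]
[0.0005, -0.0001, 0.0206, -0.0, 0.0032, -0.0006, 0.3]
[0.0004, -0.0001, 0.0206, -0.0, 0.0032, -0.0006, 0.3]
[0.0003, -0.0001, 0.0206, -0.0, 0.0032, -0.0006, 0.3]
--
[[320.47828862 248.08342493]
 [321.07623998 389.79298544]]
((321.5, 240.0), (122.0, 35.0), 90.0)
((487.774169921875, -75.58663940429688), (90.07717895507812, 24.69790267944336), 20.91502571105957)
```

>>> jog_arm(motion=[[0.001,0,0.02,0,0.003,0,0.3],[0.001,0,0.02,0,0.003,0,0.3],[0.001,0,0.02,0,0.003,0,0.3],[0.001,0,0.0205,0,0.003,0,0.3],[0,0,0,0,0,0,0.3]])

```text
time_s: 10.9
ee_pos: [0.4847, -0.0759, 0.2014]
eef_rot: [-3.139, 0.005, 0.37]
force: [-0.0, 0.5, 0.4]
grip_width: 0.0611
grip_force: 0.0
```

>>> jog_arm(motion=[[0,0,0.001,0,0,0,-1],[0,0,0,0,0,0,-1],[0,0,0,0,0,0,-1],[0,0,0,0,0,0,-1],[0,0,0,0,0,0,-1]], squeeze=60)

```text
time_s: 11.4
ee_pos: [0.4845, -0.0765, 0.2038]
eef_rot: [3.141, -0.001, 0.369]
force: [-1.2, -0.1, 2.1]
grip_width: 0.0255
grip_force: 60.0
```

>>> jog_arm(motion=[[0,0,0,0,0,0,-1],[0,0,0,0,0,0,-1],[0,0,0,0,0,0,-1]])

```text
time_s: 11.7
ee_pos: [0.4846, -0.0766, 0.2038]
eef_rot: [3.141, -0.001, 0.369]
force: [-1.2, -0.4, 5.8]
grip_width: 0.0255
grip_force: 60.0
```

The blade must point at azimuth 107.5° for the notch, and in this grasp the last joint would run out of range (about 164°). I let go, turn the gripper half round and regrasp.

>>> jog_arm(motion=[[0,0,0,0,0,0,-0.4],[0,0,0,0,0,0,0.3],[0,0,0,0,0,0,0.3],[0,0,-0.02,0,0,0,0.3],[0,0,-0.04,0,0,-0.15,0.3]], squeeze=10)

```text
time_s: 12.2
ee_pos: [0.4839, -0.0764, 0.2618]
eef_rot: [-3.138, 0.004, 0.52]
force: [0.6, -0.4, 0.5]
grip_width: 0.0569
grip_force: 0.0
```

>>> jog_arm(motion=[[0,0,0,0,0,-0.15,0.3],[0,0,0,0,0,-0.15,0.3],[0,0,0,0,0,-0.15,0.3],[0,0,0,0,0,-0.15,0.3],[0,0,0,0,0,-0.15,0.3]])

```text
time_s: 12.7
ee_pos: [0.4844, -0.0765, 0.2632]
eef_rot: [3.141, -0.0, 1.275]
force: [0.1, -0.0, 0.6]
grip_width: 0.061
grip_force: 0.0
```

>>> jog_arm(motion=[[0,0,0,0,0,-0.15,0.3],[0,0,0,0,0,-0.15,0.3],[0,0,0,0,0,-0.15,0.3],[0,0,0,0,0,-0.15,0.3],[0,0,0,0,0,-0.15,0.3]])

```text
time_s: 13.2
ee_pos: [0.4844, -0.0765, 0.2632]
eef_rot: [3.141, -0.0, 2.025]
force: [0.1, -0.4, -0.1]
grip_width: 0.0609
grip_force: 0.0
```

>>> jog_arm(motion=[[0,0,0,0,0,-0.15,0.3],[0,0,0,0,0,-0.15,0.3],[0,0,0,0,0,-0.15,0.3],[0,0,0,0,0,-0.15,0.3],[0,0,0,0,0,-0.15,0.3]])

```text
time_s: 13.7
ee_pos: [0.4844, -0.0765, 0.2632]
eef_rot: [3.142, 0.0, 2.775]
force: [-0.3, 0.4, 0.6]
grip_width: 0.0612
grip_force: 0.0
```

>>> jog_arm(motion=[[0,0,0,0,0,-0.15,0.3],[0,0,0,0,0,-0.15,0.3],[0,0,0,0,0,-0.15,0.3],[0,0,0,0,0,-0.15,0.3],[0,0,0,0,0,-0.14,0.3]])

```text
time_s: 14.2
ee_pos: [0.4844, -0.0765, 0.2632]
eef_rot: [-3.142, 0.0, -2.768]
force: [-0.1, -0.8, 0.5]
grip_width: 0.0612
grip_force: 0.0
```

```bash
python3 - <<'E'
from station import ctrl
from h import *
o=ctrl.get_obs();p,r=pose(o);print(o["time_s"],p,o["eef_rot"],o["qpos"])
m=ctrl.camera_model("wrist"); w=ctrl.camera("wrist"); cv2.imwrite("pics/w6.png",w[:,:,::-1])
c=big((w.max(2)<55).astype(np.uint8),(260,80,380,340)); print(cv2.minAreaRect(c.astype(np.float32)))
q=onz(m,c,.018)[:,:2]; b=cv2.minAreaRect((q*1000).astype(np.float32)); print(b)
plan(p,r,np.array([.484,-.0767,.2035]),frame(W,-Z),.3,step=.025)
E
```

```text
14.2 [ 0.48439336 -0.07651352  0.26320908] [-3.14156967e+00  1.49819505e-04 -2.76780984e+00] [-2.31375262e-01  3.42599694e-01  1.82724275e+00  8.03200785e-05
  9.71613919e-01 -2.17599970e+00]
((322.0, 260.5), (38.0, 129.0), 0.0)
((484.6011962890625, -77.26766967773438), (89.25333404541016, 24.18368911743164), 20.580867767333984)
[0.0001, -0.0, 0.0199, -0.0, 0.0, 0.0013, 0.3]
[0.0001, -0.0, 0.0199, -0.0, 0.0, 0.0013, 0.3]
[0.0001, -0.0, 0.0199, -0.0, 0.0, 0.0013, 0.3]
--
```

>>> jog_arm(motion=[[0,0,0.02,0,0,0,0.3],[0,0,0.02,0,0,0,0.3],[0,0,0.02,0,0,0,0.3],[0,0,0,0,0,0,0],[0,0,0,0,0,0,-1]], squeeze=60)

```text
time_s: 14.75
ee_pos: [0.4846, -0.0766, 0.2036]
eef_rot: [3.142, 0.0, -2.776]
force: [-0.1, -0.3, 0.0]
grip_width: 0.0486
grip_force: 0.0
```

>>> jog_arm(motion=[[0,0,0,0,0,0,-1],[0,0,0,0,0,0,-1],[0,0,0,0,0,0,-1],[0,0,0,0,0,0,-1],[0,0,0,0,0,0,-1]])

```text
time_s: 15.25
ee_pos: [0.4846, -0.0765, 0.204]
eef_rot: [-3.141, 0.001, -2.774]
force: [-2.2, 1.3, 7.1]
grip_width: 0.0251
grip_force: 60.0
```

```bash
python3 - <<'E'
from station import ctrl
from h import *
o=ctrl.get_obs();p,r=pose(o);print(p,o["eef_rot"],o["grip_width"],o["grip_force"],o["force"])
ye=np.radians(107.46); X=np.array([np.cos(ye),np.sin(ye),0]); Y=np.array([-X[1],X[0],0])
N=np.array([.501-.075*X[0],.1856-.075*X[1],.09725]); print("notch",N)
p,r=plan(p,r,p+Z*.12,r,-1,step=.04)
T=N-X*(.126+.06); T[2]=.35
plan(p,r,T,frame(-Y,-Z),-1,ang=.13)
E
```

```text
[ 0.48462686 -0.07652724  0.20401625] [-3.14093830e+00  1.21826927e-03 -2.77414922e+00] 0.025123795569819855 60.00343143939972 [-2.2383098   1.34240653  7.05379031]
notch [0.52350299 0.1140555  0.09725   ]
[-0.0, -0.0, -0.04, 0.0, 0.0, 0.0, -1]
[-0.0, -0.0, -0.04, 0.0, 0.0, 0.0, -1]
[-0.0, -0.0, -0.04, 0.0, 0.0, 0.0, -1]
--
[-0.0072, -0.0017, -0.002, 0.0, 0.0001, 0.1257, -1]
[-0.0073, -0.0008, -0.002, 0.0, 0.0001, 0.1257, -1]
[-0.0074, 0.0002, -0.002, 0.0, 0.0001, 0.1257, -1]
[-0.0073, 0.0011, -0.002, 0.0, 0.0001, 0.1257, -1]
[-0.0071, 0.002, -0.002, 0.0, 0.0001, 0.1257, -1]
[-0.0068, 0.0029, -0.002, 0.0, 0.0001, 0.1257, -1]
[-0.0064, 0.0037, -0.002, 0.0, 0.0001, 0.1257, -1]
[-0.0059, 0.0045, -0.002, 0.0, 0.0001, 0.1257, -1]
[-0.0053, 0.0051, -0.002, 0.0, 0.0001, 0.1257, -1]
[-0.0046, 0.0058, -0.002, 0.0, 0.0001, 0.1257, -1]
[-0.0038, 0.0063, -0.002, 0.0, 0.0001, 0.1257, -1]
[-0.003, 0.0067, -0.002, 0.0, 0.0001, 0.1257, -1]
[-0.0021, 0.007, -0.002, 0.0, 0.0001, 0.1257, -1]
--
```

>>> jog_arm(motion=[[0,0,-0.02,0,0,0,-1],[0,0,-0.05,0,0,0,-1],[0,0,-0.05,0,0,0,-1],[-0.007,-0.002,-0.002,0,0,0.126,-1],[-0.007,-0.001,-0.002,0,0,0.126,-1]])

```text
time_s: 15.75
ee_pos: [0.4988, -0.0752, 0.3291]
eef_rot: [-3.141, 0.003, -3.031]
force: [-0.4, 0.8, -1.5]
grip_width: 0.0252
grip_force: 60.0
```

>>> jog_arm(motion=[[-0.007,0,-0.002,0,0,0.126,-1],[-0.007,0.001,-0.002,0,0,0.126,-1],[-0.007,0.002,-0.002,0,0,0.126,-1],[-0.007,0.003,-0.002,0,0,0.126,-1],[-0.006,0.004,-0.002,0,0,0.126,-1]])

```text
time_s: 16.25
ee_pos: [0.5347, -0.0699, 0.3374]
eef_rot: [3.141, 0.0, 2.622]
force: [-0.2, 0.2, -1.9]
grip_width: 0.0253
grip_force: 60.0
```

>>> jog_arm(motion=[[-0.006,0.0045,-0.002,0,0,0.126,-1],[-0.005,0.005,-0.002,0,0,0.126,-1],[-0.005,0.006,-0.002,0,0,0.126,-1],[-0.004,0.006,-0.002,0,0,0.126,-1],[-0.003,0.007,-0.002,0,0,0.126,-1]])

```text
time_s: 16.75
ee_pos: [0.5716, -0.0652, 0.3474]
eef_rot: [3.141, 0.0, 1.992]
force: [0.4, 0.2, -0.2]
grip_width: 0.0252
grip_force: 60.0
```

>>> jog_arm(motion=[[-0.002,0.007,-0.002,0,0,0.126,-1],[0,0,0,0,0,0,-1],[0,0,0,0,0,0,-1]])

```text
time_s: 17.05
ee_pos: [0.5784, -0.0642, 0.3491]
eef_rot: [-3.141, -0.0, 1.875]
force: [0.4, 0.2, -1.5]
grip_width: 0.0258
grip_force: 60.0
```

```bash
python3 - <<'E'
from station import ctrl
from h import *
o=ctrl.get_obs();p,r=pose(o);print(p,o["eef_rot"],o["grip_width"],o["qpos"],o["force"])
m=ctrl.camera_model("wrist"); w=ctrl.camera("wrist")[:,:,::-1].copy(); cv2.imwrite("pics/w7.png",w)
m2=ctrl.camera_model("scene"); a=ctrl.camera("scene")[:,:,::-1].copy(); cv2.imwrite("pics/sc7.png",a)
N=np.array([.5235,.1141,.09725]); M=r.as_matrix(); tip=p+.195*M[:,2]-.126*M[:,0]; print("tip",tip)
for k in (m,m2): print(proj(k,[tip,N]))
x,y=np.int32(proj(m2,[N])[0]); c=cv2.resize(a[y-45:y+45,x-60:x+60],(400,300),interpolation=2); print(x,y)
cv2.imwrite("pics/m7.png",np.hstack([cv2.resize(w,(400,300),interpolation=cv2.INTER_AREA),c]))
E
```

```text
[ 0.57836673 -0.06418033  0.34910272] [-3.14146488e+00 -7.54900395e-05  1.87503260e+00] 0.025754916819281954 [-1.73454224e-01  4.19255818e-01  1.49234676e+00  8.80247556e-06
  1.23013826e+00 -4.77693447e-01] [ 0.3685051   0.20764068 -1.52715212]
tip [ 0.61608369 -0.18438733  0.15409321]
[[319.49678221 480.32592928]
 [320.82463158 -58.52776405]]
[[340.87107256 259.50704527]
 [354.07093518 191.91307139]]
354 191
```

View pics/m7.png

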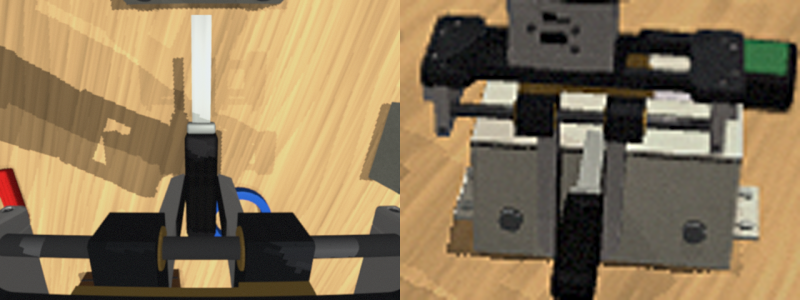

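The wrist view (left) shows the blade straight ahead, tip at full-res px (322,24). The scene crop shows the tip at full-res px (351.6,185). I triangulate the tip and check the enclosure's front from the top-view estimate.

```bash
python3 - <<'E'
from station import ctrl
from h import *
o=ctrl.get_obs();p,r=pose(o); M=r.as_matrix(); tip=p+.195*M[:,2]+.126*M[:,0]; print("tip exp",tip)
w=cv2.imread("pics/w7.png"); m=ctrl.camera_model("wrist"); m2=ctrl.camera_model("scene")
k=((w.min(2)>170)).astype(np.uint8); c=big(k,(285,0,360,200)); b=c[:,1].min(); top=c[c[:,1]<b+6]; t=[c[c[:,1]<b+25][:,0].mean(),b]
print("tip px",t,"base",c[c[:,1]>c[:,1].max()-20].mean(0), "exp",proj(m,[tip]),proj(m2,[tip]))
o1,d1=rays(m,[t]); o2,d2=rays(m2,[[351.6,185]])
A=np.c_[d1[0],-d2[0]]; s=np.linalg.lstsq(A,o2-o1,rcond=None)[0]; print(o1+s[0]*d1[0],o2+s[1]*d2[0])
# enclosure front top corners (z=.104) in scene: predicted
X=np.array([np.cos(np.radians(107.46)),np.sin(np.radians(107.46)),0]);Y=np.array([-X[1],X[0],0]);C=np.array([.501,.1856,.104])
Q=[C-.075*X+.1*Y,C-.075*X-.1*Y,C+.075*X-.1*Y,C+.075*X+.1*Y]; q=proj(m2,Q); print(q)
a=cv2.imread("pics/scene0.png"); h=cv2.cvtColor(a,cv2.COLOR_BGR2HSV)
c=big(cv2.morphologyEx(((h[...,1]<60)&(h[...,2]>185)).astype(np.uint8),cv2.MORPH_OPEN,np.ones((5,5))),(300,140,420,215)); print(cv2.approxPolyDP(c.reshape(-1,1,2),3,True).reshape(-1,2).tolist())
E
```

```text
tip exp [0.54064265 0.05601552 0.15421513]
tip px [np.float64(321.725), np.int32(24)] base [321.96825397 188.85714286] exp [[318.1445246   29.66843786]] [[352.33812474 185.5194281 ]]
[0.54146727 0.05861005 0.15431041] [0.53829186 0.05732926 0.15423273]
[[313.91129254 187.00442348]
 [395.15788783 192.38018448]
 [395.39631202 161.95987431]
 [322.1278449  157.64947362]]
[[323, 159], [324, 170], [319, 173], [317, 187], [350, 185], [351, 189], [383, 191], [384, 186], [385, 191], [395, 192], [393, 163], [383, 163], [389, 172], [386, 181], [377, 177], [366, 180], [368, 162]]
```

Tip triangulates to (0.540, 0.058, 0.154), at the expected height and about 59 mm short of the notch mouth. I lower to the notch level.

>>> jog_arm(motion=[[0,0,0.02,0,0,0,-1],[0,0,0.02,0,0,0,-1],[0.02,0,0.015,0,0,0,-1],[0.02,0,0.002,0,0,0,-1],[0.008,0,0,0,0,0,-1]])

```text
time_s: 17.65
ee_pos: [0.5638, -0.0173, 0.2918]
eef_rot: [-3.141, -0.001, 1.874]
force: [0.7, 0.3, -1.4]
grip_width: 0.025
grip_force: 60.0
```

>>> jog_arm(motion=[[0,0,0,0,0,0,-1],[0,0,0,0,0,0,-1],[0,0,0,0,0,0,-1]])

```text
time_s: 17.95
ee_pos: [0.5646, -0.019, 0.2927]
eef_rot: [3.141, 0.001, 1.871]
force: [-1.3, -0.1, -1.0]
grip_width: 0.0253
grip_force: 60.0
```

```bash
python3 - <<'E'
from station import ctrl
from h import *
o=ctrl.get_obs();p,r=pose(o); M=r.as_matrix(); tip=p+.195*M[:,2]+.126*M[:,0]
X=np.array([np.cos(np.radians(107.46)),np.sin(np.radians(107.46)),0]);Y=np.array([-X[1],X[0],0])
N=np.array([.5235,.1141,.09725]); e=tip-N; print(p,o["eef_rot"],o["force"],"tip-N X,Y,Z",e@X,e@Y,e[2])
m=ctrl.camera_model("wrist"); w=ctrl.camera("wrist")[:,:,::-1].copy(); cv2.imwrite("pics/w8.png",w)
print(proj(m,[tip,N+.00675*Z+.1*Y,N+.00675*Z-.1*Y]))
cv2.imwrite("pics/m8.png",cv2.resize(w[0:240,160:480],(800,600),interpolation=2))
E
```

```text
[ 0.56458509 -0.01903438  0.29273328] [3.14054462e+00 5.04506501e-04 1.87098724e+00] [-1.31177613 -0.11607468 -0.96587879] tip-N X,Y,Z -0.01342822793480037 -2.2944960025781096e-05 0.00041984194969085786
[[318.14459453  29.70554167]
 [ 79.78533734  -3.68651591]
 [556.35978249  -6.72805913]]
```

View pics/m8.png

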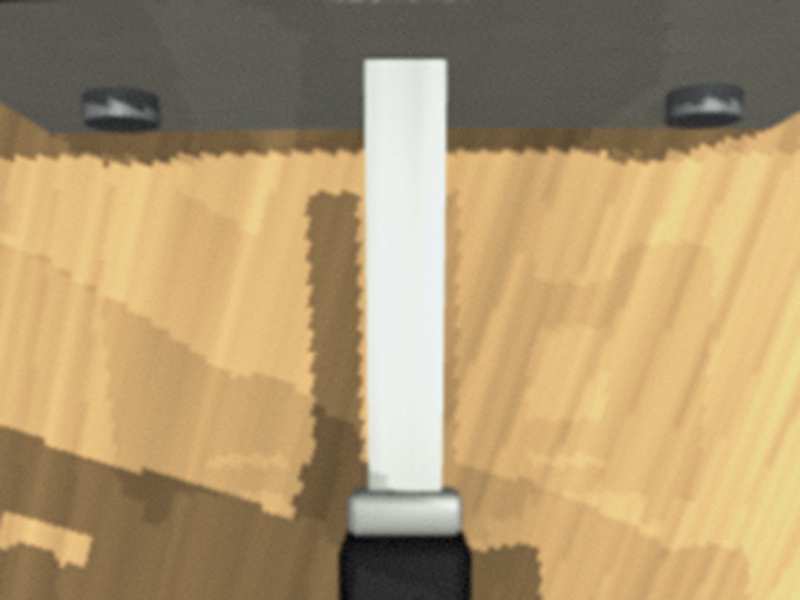

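The blade is centred between the front screws at crop (120,108) and (705,105), about 13 mm from the face. I advance into the notch in small steps, watching the force.

>>> jog_arm(motion=[[0.006,0,0.0004,0,0,0.002,-1],[0.006,0,0,0,0,0,-1],[0.004,0,0,0,0,0,-1],[0,0,0,0,0,0,-1]])

```text
time_s: 18.4
ee_pos: [0.5595, -0.0025, 0.292]
eef_rot: [3.141, 0.0, 1.87]
force: [1.1, -0.1, -1.1]
grip_width: 0.0248
grip_force: 60.0
```

>>> jog_arm(motion=[[0.004,0,0,0,0,0,-1],[0,0,0,0,0,0,-1]])

```text
time_s: 18.6
ee_pos: [0.5584, 0.0011, 0.2919]
eef_rot: [3.141, 0.0, 1.87]
force: [0.1, -0.8, -0.1]
grip_width: 0.0252
grip_force: 60.0
```

>>> jog_arm(motion=[[0.005,0,0,0,0,0,-1],[0.005,0,0,0,0,0,-1],[0,0,0,0,0,0,-1]])

```text
time_s: 18.9
ee_pos: [0.5554, 0.0109, 0.2919]
eef_rot: [3.141, 0.0, 1.87]
force: [0.2, -0.6, -0.0]
grip_width: 0.025
grip_force: 60.0
```

>>> jog_arm(motion=[[0.002,0,0,0,0,0,-1],[0.002,0,0,0,0,0,-1],[0,0,0,0,0,0,-1]])

```text
time_s: 19.2
ee_pos: [0.5543, 0.0143, 0.2919]
eef_rot: [3.141, 0.0, 1.869]
force: [-0.4, -0.5, -0.9]
grip_width: 0.0254
grip_force: 60.0
```

```bash
python3 - <<'E'
from station import ctrl
from h import *
o=ctrl.get_obs();p,r=pose(o); M=r.as_matrix(); tip=p+.195*M[:,2]+.126*M[:,0]
X=np.array([np.cos(np.radians(107.46)),np.sin(np.radians(107.46)),0]);Y=np.array([-X[1],X[0],0])
N=np.array([.5235,.1141,.09725]); e=tip-N; print(p,o["eef_rot"],o["force"],"tip-N X,Y,Z",e@X,e@Y,e[2])
# lever about sill edge F: first lower 1.5mm then rotate about F by 26deg
F=N.copy(); F[2]=.0945
p1=p-Z*.0015
for ang,n in((13,6),(26,6)):
    q=R.from_rotvec(-Y*np.radians(13))  # blade up: X -> +Z
    assert q.apply(X)[2]>0
    p2=F+q.apply(p1-F); r2=q*r; p1,_=plan(p1,r,p2,r2,-1,n=n); r=r2
E
```

```text
[0.55434622 0.01430292 0.29194067] [3.14127824e+00 8.53208294e-05 1.86936460e+00] [-0.41203405 -0.54450208 -0.85197359] tip-N X,Y,Z 0.02152640170378782 -0.00032006903294949825 -0.0003200710689559988
[-0.0069, 0.0, 0.0048, 0.0002, 0.0378, 0.0, -1]
[-0.0071, 0.0, 0.0045, 0.0002, 0.0378, 0.0, -1]
[-0.0072, 0.0, 0.0042, 0.0002, 0.0378, 0.0, -1]
[-0.0074, 0.0, 0.0039, 0.0002, 0.0378, 0.0, -1]
[-0.0075, 0.0, 0.0037, 0.0002, 0.0378, 0.0, -1]
[-0.0077, 0.0, 0.0034, 0.0002, 0.0378, 0.0, -1]
--
[-0.0069, 0.0, 0.0048, 0.0002, 0.0378, 0.0, -1]
[-0.0071, 0.0, 0.0045, 0.0002, 0.0378, 0.0, -1]
[-0.0072, 0.0, 0.0042, 0.0002, 0.0378, 0.0, -1]
[-0.0074, 0.0, 0.0039, 0.0002, 0.0378, 0.0, -1]
[-0.0075, 0.0, 0.0037, 0.0002, 0.0378, 0.0, -1]
[-0.0077, 0.0, 0.0034, 0.0002, 0.0378, 0.0, -1]
--
```

Tip about 21.5 mm inside, no contact forces. Now I lever over the sill edge, handle down, with the wrist turning along the arc.

>>> jog_arm(motion=[[0,0,0.0015,0,0,0,-1],[-0.007,0,0.0048,0,0.038,0,-1],[-0.007,0,0.0045,0,0.038,0,-1],[0,0,0,0,0,0,-1]])

```text
time_s: 19.6
ee_pos: [0.5586, 0.0003, 0.2805]
eef_rot: [-3.142, -0.077, 1.868]
force: [-0.4, 1.8, 1.8]
grip_width: 0.0252
grip_force: 60.0
```

>>> jog_arm(motion=[[-0.0072,0,0.0042,0,0.038,0,-1],[-0.0074,0,0.0039,0,0.038,0,-1],[0,0,0,0,0,0,-1]])

```text
time_s: 19.9
ee_pos: [0.5626, -0.0125, 0.2712]
eef_rot: [-3.142, -0.152, 1.868]
force: [0.0, 1.6, 2.2]
grip_width: 0.0255
grip_force: 60.0
```

>>> jog_arm(motion=[[-0.0075,0,0.0037,0,0.038,0,-1],[-0.0077,0,0.0034,0,0.038,0,-1],[0,0,0,0,0,0,-1]])

```text
time_s: 20.2
ee_pos: [0.5665, -0.0251, 0.2618]
eef_rot: [-3.141, -0.228, 1.869]
force: [-0.8, 5.3, 3.1]
grip_width: 0.0254
grip_force: 60.0
```

>>> jog_arm(motion=[[-0.0069,0,0.0048,0,0.038,0,-1],[-0.0071,0,0.0045,0,0.038,0,-1],[0,0,0,0,0,0,-1]])

```text
time_s: 20.5
ee_pos: [0.5699, -0.0363, 0.2493]
eef_rot: [-3.141, -0.303, 1.868]
force: [1.1, -0.7, 2.8]
grip_width: 0.0253
grip_force: 60.0
```

>>> jog_arm(motion=[[-0.0072,0,0.0042,0,0.038,0,-1],[-0.0074,0,0.0039,0,0.038,0,-1],[0,0,0,0,0,0,-1]])

```text
time_s: 20.8
ee_pos: [0.5732, -0.0471, 0.2369]
eef_rot: [-3.141, -0.378, 1.868]
force: [0.5, -0.9, 1.1]
grip_width: 0.0255
grip_force: 60.0
```

>>> jog_arm(motion=[[-0.0075,0,0.0037,0,0.038,0,-1],[-0.0077,0,0.0034,0,0.038,0,-1],[0,0,0,0,0,0,-1]])

```text
time_s: 21.1
ee_pos: [0.5764, -0.0579, 0.2239]
eef_rot: [-3.14, -0.456, 1.868]
force: [0.6, 0.1, 0.2]
grip_width: 0.0255
grip_force: 60.0
```

```bash
python3 - <<'E'
from station import ctrl
from h import *
o=ctrl.get_obs();p,r=pose(o);print(o["force"],o["moment"])
w=ctrl.camera("wrist")[:,:,::-1].copy(); a=ctrl.camera("scene")[:,:,::-1].copy()
cv2.imwrite("pics/sc9.png",a)
cv2.imwrite("pics/m9.png",np.hstack([cv2.resize(w,(400,300),interpolation=cv2.INTER_AREA),cv2.resize(a[140:230,295:415],(400,300),interpolation=2)]))
E
```

```text
[0.57238171 0.07454724 0.15121327] [-0.14885707 -0.01742328  0.00151254]
```

View pics/m9.png

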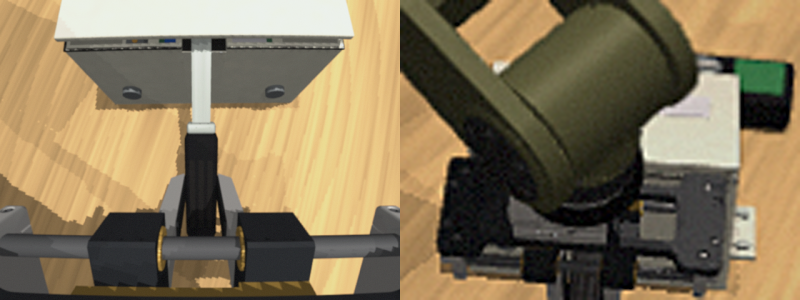

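Left half is the wrist view: the cover is ajar, with the gap and interior visible along row 42 at columns 130–220, and the force has dropped to zero, so the catch is off. I ease the tool back, withdraw it and lay it down on the bare desk.

```bash
python3 - <<'E'
from station import ctrl
from h import *
p,r=pose(ctrl.get_obs())
X=np.array([np.cos(np.radians(107.46)),np.sin(np.radians(107.46)),0]);Y=np.array([-X[1],X[0],0])
F=np.array([.5235,.1141,.0945])
q=R.from_rotvec(Y*np.radians(13)); p2=F+q.apply(p-F); r2=q*r
p,r=plan(p,r,p2,r2,-1,n=4)
p,r=plan(p,r,p-r.apply([.045,0,0]),r,-1,step=.02)
r3=frame(-Y,-Z); p,r=plan(p,r,np.array([.53,-.07,.28]),r3,-1)
plan(p,r,np.array([.50,-.09,.21]),r3,-1,step=.03)
E
```

```text
[0.0117, -0.0001, -0.0046, -0.0003, -0.0567, -0.0001, -1]
[0.0114, -0.0001, -0.0053, -0.0003, -0.0567, -0.0001, -1]
[0.0111, -0.0, -0.0059, -0.0003, -0.0567, -0.0001, -1]
[0.0107, -0.0, -0.0065, -0.0003, -0.0567, -0.0001, -1]
--
[-0.015, 0.0, -0.0, 0.0, 0.0, 0.0, -1]
[-0.015, 0.0, -0.0, 0.0, 0.0, 0.0, -1]
[-0.015, 0.0, -0.0, 0.0, 0.0, 0.0, -1]
--
[0.0089, -0.0239, -0.0126, 0.0009, -0.1139, -0.003, -1]
[0.0075, -0.0239, -0.0135, 0.0009, -0.1139, -0.003, -1]
--
[-0.0034, -0.0115, 0.0233, 0.0, 0.0, 0.0, -1]
[-0.0034, -0.0115, 0.0233, 0.0, 0.0, 0.0, -1]
[-0.0034, -0.0115, 0.0233, 0.0, 0.0, 0.0, -1]
--
```

>>> jog_arm(motion=[[0.0117,0,-0.0046,0,-0.057,0,-1],[0.0114,0,-0.0053,0,-0.057,0,-1],[0.0111,0,-0.0059,0,-0.057,0,-1],[0.0107,0,-0.0065,0,-0.057,0,-1],[0,0,0,0,0,0,-1]])

```text
time_s: 21.7
ee_pos: [0.5665, -0.0242, 0.2633]
eef_rot: [3.139, -0.225, 1.871]
force: [0.0, -0.5, -1.3]
grip_width: 0.0258
grip_force: 60.0
```

>>> jog_arm(motion=[[-0.015,0,0,0,0,0,-1],[-0.015,0,0,0,0,0,-1],[-0.015,0,0,0,0,0,-1],[-0.015,0,0,0,0,0,-1],[-0.015,0,0,0,0,0,-1]])

```text
time_s: 22.2
ee_pos: [0.5883, -0.097, 0.244]
eef_rot: [-3.141, -0.228, 1.868]
force: [0.4, 0.2, -0.5]
grip_width: 0.0256
grip_force: 60.0
```

>>> jog_arm(motion=[[0.009,-0.024,-0.013,0,-0.114,0,-1],[0.0075,-0.024,-0.0135,0,-0.114,0,-1],[-0.003,-0.0115,0.023,0,0,0,-1],[-0.003,-0.0115,0.023,0,0,0,-1],[-0.003,-0.0115,0,0,0,0,-1]])

```text
time_s: 22.7
ee_pos: [0.5074, -0.1176, 0.2254]
eef_rot: [-3.138, -0.002, 1.869]
force: [-0.0, 0.8, -1.3]
grip_width: 0.0257
grip_force: 60.0
```

>>> jog_arm(motion=[[0,0,0,0,0,0,-1],[0,0,0,0,0,0,-1]])

```text
time_s: 22.9
ee_pos: [0.5089, -0.1173, 0.2288]
eef_rot: [3.14, 0.001, 1.868]
force: [-0.9, 0.5, -0.1]
grip_width: 0.0253
grip_force: 60.0
```

```bash
python3 - <<'E'
from station import ctrl
from h import *
o=ctrl.get_obs();p,r=pose(o); print(p,o["eef_rot"],o["grip_width"],o["force"])
X=np.array([np.cos(np.radians(107.46)),np.sin(np.radians(107.46)),0]);Y=np.array([-X[1],X[0],0])
r3=frame(-Y,-Z); t=p.copy(); t[2]=.212
plan(p,r,t,r3,-1,step=.02)
w=ctrl.camera("wrist")[:,:,::-1].copy(); a=ctrl.camera("scene")[:,:,::-1].copy(); b=ctrl.camera("top")[:,:,::-1].copy()
for n,i in (("w10",w),("sc10",a),("top10",b)): cv2.imwrite(f"pics/{n}.png",i)
E
```

```text
[ 0.50893402 -0.11731134  0.22883952] [3.13990077e+00 8.97321783e-04 1.86847665e+00] 0.025289778711140083 [-0.92691242  0.49047679 -0.08147555]
[0.0, -0.0, 0.0168, 0.0017, 0.0009, -0.0071, -1]
--
```

>>> jog_arm(motion=[[0,0,0.014,0.002,0,-0.007,-1],[0,0,0.008,0,0,0,-1],[0,0,0,0,0,0,-1]])

```text
time_s: 23.35
ee_pos: [0.5082, -0.1166, 0.2042]
eef_rot: [-3.138, -0.001, 1.876]
force: [0.2, 0.2, -0.4]
grip_width: 0.0257
grip_force: 60.0
```

>>> jog_arm(motion=[[0,0,0.0015,0,0,0,-1],[0,0,0,0,0,0,-1]])

```text
time_s: 23.55
ee_pos: [0.5084, -0.1168, 0.204]
eef_rot: [-3.14, -0.0, 1.876]
force: [0.7, -0.2, -1.1]
grip_width: 0.0255
grip_force: 60.0
```

>>> jog_arm(motion=[[0,0,0.0012,0,0,0,-1],[0,0,0,0,0,0,-1]])

```text
time_s: 23.75
ee_pos: [0.5085, -0.1169, 0.2034]
eef_rot: [-3.14, 0.0, 1.876]
force: [-0.7, -0.5, 2.5]
grip_width: 0.0253
grip_force: 60.0
```

The tool is on the desk. I release, rise, and plan the fingers' approach to lift the freed, ajar cover through the notch gap.

>>> jog_arm(motion=[[0,0,0,0,0,0,-0.4],[0,0,0,0,0,0,0.2],[0,0,0,0,0,0,0.2],[0,0,0,0,0,0,0.2],[0,0,-0.02,0,0,0,0.1]], squeeze=10)

```text
time_s: 24.25
ee_pos: [0.5079, -0.1167, 0.2214]
eef_rot: [-3.137, -0.002, 1.876]
force: [0.3, -1.1, 0.8]
grip_width: 0.0512
grip_force: 0.0
```

>>> jog_arm(motion=[[0,0,-0.05,0,0,0,-0.1],[0,0,-0.05,0,0,0,-0.15],[0,0,-0.05,0,0,0,-0.15],[0,0,0,0,0,0,-0.15]])

```text
time_s: 24.65
ee_pos: [0.509, -0.1168, 0.3796]
eef_rot: [3.135, 0.006, 1.876]
force: [0.4, -0.9, 0.1]
grip_width: 0.04
grip_force: 0.0
```

```bash
cat >> h.py <<'E'
X=np.array([np.cos(np.radians(107.46)),np.sin(np.radians(107.46)),0]);Y=np.array([-X[1],X[0],0])
N=np.array([.5235,.1141,.09725]); H=N+.15*X; H[2]=.1
E
python3 - <<'E'
from station import ctrl
from h import *
o=ctrl.get_obs();p,r=pose(o); print(o["time_s"],p,o["grip_width"],o["qpos"])
w=ctrl.camera("wrist")[:,:,::-1].copy(); a=ctrl.camera("scene")[:,:,::-1].copy(); b=ctrl.camera("top")[:,:,::-1].copy()
for n,i in (("w11",w),("sc11",a),("top11",b)): cv2.imwrite(f"pics/{n}.png",i)
al=np.radians(15); d=X*np.cos(al)-Z*np.sin(al); yu=Z*np.cos(al)+X*np.sin(al)
c=N+.007*X; c[2]=.109          # lower finger's inner tip edge
T=c+.020*yu-.199*d; print("insert TCP",T)
rt=frame(yu,d); pre=T-.06*X
hi=pre+[0,0,.17]
p,r=plan(p,r,hi,rt,-.15,ang=.148); print(hi)
p,r=plan(p,r,pre,rt,-.15); print(pre)
E
```

```text
24.65 [ 0.50898336 -0.11680448  0.37960497] 0.04002026907137234 [-2.95585489e-01  2.58972385e-01  1.63334250e+00 -1.06606203e-03
  1.24005740e+00 -6.00737029e-01]
insert TCP [ 0.57752004 -0.05764768  0.17982351]
[-0.0017, 0.0059, 0.0022, -0.0724, 0.073, -0.0939, -0.15]
[-0.0024, 0.0056, 0.0024, -0.0724, 0.073, -0.0939, -0.15]
[-0.0031, 0.0051, 0.0026, -0.0724, 0.073, -0.0939, -0.15]
[-0.0038, 0.0046, 0.0027, -0.0724, 0.073, -0.0939, -0.15]
[-0.0044, 0.004, 0.0027, -0.0724, 0.073, -0.0939, -0.15]
[-0.0049, 0.0034, 0.0027, -0.0724, 0.073, -0.0939, -0.15]
[-0.0054, 0.0027, 0.0025, -0.0724, 0.073, -0.0939, -0.15]
[-0.0058, 0.002, 0.0023, -0.0724, 0.073, -0.0939, -0.15]
[-0.0061, 0.0013, 0.002, -0.0724, 0.073, -0.0939, -0.15]
[-0.0063, 0.0006, 0.0016, -0.0724, 0.073, -0.0939, -0.15]
[-0.0064, -0.0001, 0.0011, -0.0724, 0.073, -0.0939, -0.15]
[-0.0065, -0.0008, 0.0006, -0.0724, 0.073, -0.0939, -0.15]
[-0.0064, -0.0014, 0.0001, -0.0724, 0.073, -0.0939, -0.15]
[-0.0062, -0.002, -0.0005, -0.0724, 0.073, -0.0939, -0.15]
--
[ 0.59552244 -0.11488328  0.34982351]
[0.0, -0.0411, 0.011, 0.0, 0.0, 0.0, -0.15]
[0.0, -0.0411, 0.011, 0.0, 0.0, 0.0, -0.15]
[0.0, -0.0411, 0.011, 0.0, 0.0, 0.0, -0.15]
[0.0, -0.0411, 0.011, 0.0, 0.0, 0.0, -0.15]
--
[ 0.59552244 -0.11488328  0.17982351]
```

>>> jog_arm(motion=[[-0.002,0.006,0.002,-0.072,0.073,-0.094,-0.15],[-0.002,0.006,0.002,-0.072,0.073,-0.094,-0.15],[-0.003,0.005,0.003,-0.072,0.073,-0.094,-0.15],[-0.004,0.005,0.003,-0.072,0.073,-0.094,-0.15],[-0.004,0.004,0.003,-0.072,0.073,-0.094,-0.15]])

```text
time_s: 25.3
ee_pos: [0.5402, -0.1152, 0.3601]
eef_rot: [2.697, -0.262, 2.419]
force: [-0.7, 0.3, -0.2]
grip_width: 0.0397
grip_force: 0.0
```

>>> jog_arm(motion=[[-0.005,0.003,0.003,-0.072,0.073,-0.094,-0.15],[-0.005,0.003,0.0025,-0.072,0.073,-0.094,-0.15],[-0.006,0.002,0.002,-0.072,0.073,-0.094,-0.15],[-0.006,0.001,0.002,-0.072,0.073,-0.094,-0.15],[-0.006,0.001,0.0015,-0.072,0.073,-0.094,-0.15]])

```text
time_s: 25.8
ee_pos: [0.5704, -0.1144, 0.349]
eef_rot: [2.172, -0.234, 3.029]
force: [-0.3, 0.5, 0.4]
grip_width: 0.0398
grip_force: 0.0
```

>>> jog_arm(motion=[[-0.006,0,0.001,-0.073,0.073,-0.094,-0.15],[-0.006,-0.001,0,-0.073,0.073,-0.094,-0.15],[-0.006,-0.001,0,-0.073,0.073,-0.094,-0.15],[-0.006,-0.002,0,-0.073,0.073,-0.094,-0.15],[0,0,0,0,0,0,-0.15]])

```text
time_s: 26.3
ee_pos: [0.5937, -0.1138, 0.3403]
eef_rot: [1.823, -0.013, -2.834]
force: [0.5, -1.0, -0.7]
grip_width: 0.0402
grip_force: 0.0
```

```bash
python3 - <<'E'
from station import ctrl
from h import *
o=ctrl.get_obs();p,r=pose(o); print(p,r.as_matrix().round(3).tolist(),o["qpos"])
al=np.radians(15); d=X*np.cos(al)-Z*np.sin(al); yu=Z*np.cos(al)+X*np.sin(al)
c=N+.007*X; c[2]=.109; T=c+.020*yu-.199*d
p,r=plan(p,r,T-.06*X+.01*Z,frame(yu,d),-.15,step=.045)
E
```

```text
[ 0.59373883 -0.11384034  0.34034649] [[-0.953, -0.063, -0.296], [-0.303, 0.242, 0.922], [0.013, 0.968, -0.25]] [-0.3414912   0.60929983  1.35886699  1.03435275  2.03249111 -2.16925498]
[-0.0008, -0.0365, 0.009, 0.0024, -0.0015, -0.003, -0.15]
[-0.0007, -0.0365, 0.0091, 0.0024, -0.0015, -0.003, -0.15]
[-0.0006, -0.0365, 0.0092, 0.0024, -0.0015, -0.003, -0.15]
[-0.0005, -0.0365, 0.0093, 0.0024, -0.0015, -0.003, -0.15]
--
```

>>> jog_arm(motion=[[-0.001,-0.0365,0.009,0.002,-0.0015,-0.003,-0.15],[-0.001,-0.0365,0.009,0.002,-0.0015,-0.003,-0.15],[-0.0005,-0.0365,0.009,0.002,-0.0015,-0.003,-0.15],[0,0,0,0,0,0,-0.15]])

```text
time_s: 26.7
ee_pos: [0.5944, -0.1149, 0.2251]
eef_rot: [1.83, -0.01, -2.84]
force: [-0.3, -0.3, 0.3]
grip_width: 0.0399
grip_force: 0.0
```

```bash
python3 - <<'E'
from station import ctrl
from h import *
o=ctrl.get_obs();p,r=pose(o); print(p,o["qpos"],o["grip_width"],o["force"])
al=np.radians(15); d=X*np.cos(al)-Z*np.sin(al); yu=Z*np.cos(al)+X*np.sin(al)
c=N+.007*X; c[2]=.109; T=c+.020*yu-.199*d
p,r=plan(p,r,T-.06*X,frame(yu,d),-.15,step=.045)
m=ctrl.camera_model("wrist"); w=ctrl.camera("wrist")[:,:,::-1].copy(); cv2.imwrite("pics/w12.png",w)
E0=H-.15*X*np.cos(.08)+Z*.15*np.sin(.08); print(proj(m,[N,E0,E0+.1*Y,E0-.1*Y]))
E
```

```text
[ 0.59435205 -0.1149125   0.22513779] [-0.34299051  0.76095609  1.40547119  0.96004261  1.91620451 -2.35307705] 0.03986288931714536 [-0.34508904 -0.26467713  0.33919112]
[-0.0008, -0.0219, 0.0057, 0.0011, 0.0001, -0.0054, -0.15]
[-0.0007, -0.0219, 0.0057, 0.0011, 0.0001, -0.0054, -0.15]
--
[[235.72745668 256.61420631]
 [254.93856626 257.84776386]
 [245.55914357 107.60470477]
 [263.22750677 378.93731466]]
```

View pics/w12.png

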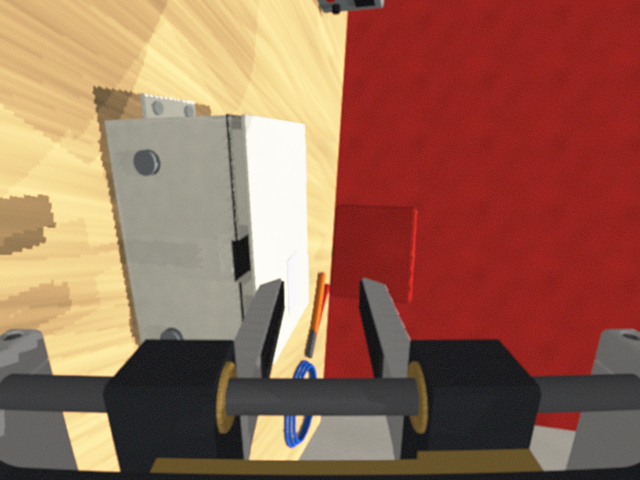

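The notch is the dark square at (241,257), predicted at (236,257). The ajar cover's edge runs along columns 240–253. I check the pixel profile for the true gap before inserting.

```bash
python3 - <<'E'
from h import *
w=cv2.imread("pics/w12.png").max(2)
for r in (180,210,250,256,262,285): print(r,w[r-1:r+2,222:262].mean(0).astype(int).tolist())
a=cv2.imread("pics/scene0.png"); 
E
```

```text
180 [158, 159, 158, 156, 156, 157, 158, 149, 119, 86, 102, 124, 135, 143, 149, 150, 152, 151, 151, 152, 153, 152, 151, 152, 155, 168, 213, 247, 253, 253, 252, 252, 252, 252, 252, 252, 252, 252, 252, 252]
210 [160, 159, 158, 159, 160, 157, 155, 155, 156, 149, 125, 87, 63, 89, 123, 146, 149, 150, 149, 150, 148, 149, 150, 148, 150, 153, 161, 175, 220, 250, 254, 253, 253, 253, 252, 252, 252, 252, 253, 253]
250 [163, 163, 164, 166, 167, 162, 158, 160, 158, 134, 88, 46, 23, 26, 23, 25, 26, 21, 27, 17, 26, 21, 21, 22, 24, 23, 47, 97, 145, 165, 188, 231, 253, 254, 253, 253, 253, 253, 253, 253]
256 [160, 162, 162, 162, 162, 166, 164, 166, 166, 154, 119, 65, 28, 26, 23, 23, 22, 21, 25, 28, 22, 22, 27, 23, 24, 20, 31, 82, 136, 163, 180, 222, 250, 254, 253, 253, 253, 253, 253, 253]
262 [164, 164, 163, 163, 163, 163, 163, 162, 163, 158, 133, 88, 45, 23, 24, 23, 20, 23, 21, 24, 23, 24, 24, 23, 25, 20, 23, 52, 102, 143, 166, 196, 240, 253, 253, 253, 253, 253, 253, 253]
285 [162, 163, 164, 164, 163, 166, 165, 167, 165, 162, 162, 163, 160, 162, 159, 155, 127, 81, 51, 83, 123, 138, 139, 144, 146, 147, 147, 146, 148, 148, 150, 158, 171, 213, 247, 253, 247, 212, 168, 143]
```

```bash
python3 - <<'E'
from station import ctrl
from h import *
m=ctrl.camera_model("wrist")
for y in (0,.03): print(y,[(z,proj(m,[N*[1,1,0]+y*Y+[0,0,z]])[0].round(1).tolist()) for z in (.0945,.1,.104,.106,.108,.112,.116)])
m8=cv2.imread("pics/w11.png"); cv2.imwrite("pics/w11c.png",cv2.resize(m8[0:150,100:540],(800,273),interpolation=2))
a=cv2.imread("pics/sc11.png"); b=cv2.imread("pics/scene0.png")
cv2.imwrite("pics/cmp.png",np.hstack([cv2.resize(i[150:230,310:405],(400,337),interpolation=2) for i in (b,a)]))
E
```

```text
0 [(0.0945, [228.7, 254.5]), (0.1, [235.6, 255.0]), (0.104, [240.7, 255.4]), (0.106, [243.3, 255.6]), (0.108, [245.8, 255.8]), (0.112, [251.0, 256.2]), (0.116, [256.2, 256.7])]
0.03 [(0.0945, [225.4, 213.4]), (0.1, [232.5, 213.8]), (0.104, [237.7, 214.0]), (0.106, [240.4, 214.1]), (0.108, [243.0, 214.2]), (0.112, [248.3, 214.5]), (0.116, [253.7, 214.7])]
```

View pics/cmp.png

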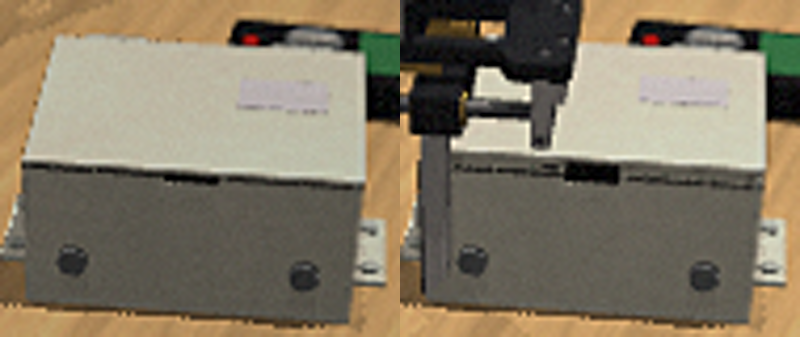

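I'm over my picture budget, so no more views. The before/after comparison shows the cover's front edge raised about 3.3 px (~11 mm), so it is off the catch. The last joint is near its limit (-2.35), so I roll the gripper half a turn for room.

>>> jog_arm(motion=[[0,0,0,0,0,0.15,-0.15],[0,0,0,0,0,0.15,-0.15],[0,0,0,0,0,0.15,-0.15],[0,0,0,0,0,0.15,-0.15],[0,0,0,0,0,0.15,-0.15]])

```text
time_s: 27.25
ee_pos: [0.5958, -0.1153, 0.233]
eef_rot: [1.927, -0.724, -3.081]
force: [0.1, 0.3, 0.7]
grip_width: 0.0397
grip_force: 0.0
```

>>> jog_arm(motion=[[0,0,0,0,0,0.15,-0.15],[0,0,0,0,0,0.15,-0.15],[0,0,0,0,0,0.15,-0.15],[0,0,0,0,0,0.15,-0.15],[0,0,0,0,0,0.15,-0.15]])

```text
time_s: 27.75
ee_pos: [0.5958, -0.1153, 0.233]
eef_rot: [2.907, -1.298, 2.117]
force: [0.0, 0.8, 0.3]
grip_width: 0.0399
grip_force: 0.0
```

>>> jog_arm(motion=[[0,0,0,0,0,0.15,-0.15],[0,0,0,0,0,0.15,-0.15],[0,0,0,0,0,0.15,-0.15],[0,0,0,0,0,0.15,-0.15],[0,0,0,0,0,0.15,-0.15]])

```text
time_s: 28.25
ee_pos: [0.5958, -0.1153, 0.233]
eef_rot: [-1.976, -0.844, 0.613]
force: [0.8, 0.2, -0.3]
grip_width: 0.0401
grip_force: 0.0
```

>>> jog_arm(motion=[[0,0,0,0,0,0.15,-0.15],[0,0,0,0,0,0.15,-0.15],[0,0,0,0,0,0.15,-0.15],[0,0,0,0,0,0.15,-0.15],[0,0,0,0,0,0.14,-0.15]])

```text
time_s: 28.75
ee_pos: [0.5958, -0.1153, 0.233]
eef_rot: [-1.838, -0.141, 0.341]
force: [-0.2, -0.3, -0.7]
grip_width: 0.04
grip_force: 0.0
```

>>> jog_arm(motion=[[0,0,0,0,0,0.14,-0.15],[0,0,0,0,0,0,-0.15]])

```text
time_s: 28.95
ee_pos: [0.5957, -0.1152, 0.2327]
eef_rot: [-1.835, -0.009, 0.306]
force: [-0.1, 0.2, -0.1]
grip_width: 0.0396
grip_force: 0.0
```

```bash
python3 - <<'E'
from station import ctrl
from h import *
o=ctrl.get_obs();p,r=pose(o); print(p,o["qpos"],o["grip_width"],o["force"])
al=np.radians(15); d=X*np.cos(al)-Z*np.sin(al); yu=Z*np.cos(al)+X*np.sin(al)
c=N+.007*X; c[2]=.1085; T=c+.020*yu-.199*d; print("T",T)
p,r=plan(p,r,T-.05*X,frame(-yu,d),-.15,step=.03)
plan(p,r,T,r,-.15,step=.014)
E
```

```text
[ 0.59573278 -0.11524654  0.23266432] [-0.3427463   0.75164249  1.4000621   0.96210368  1.9200172   0.78058849] 0.03955375196165446 [-0.14234164  0.24519445 -0.14281806]
T [ 0.57752004 -0.05764768  0.17932351]
[-0.0003, 0.0244, 0.012, 0.0013, -0.0008, 0.0046, -0.15]
[-0.0002, 0.0244, 0.012, 0.0013, -0.0008, 0.0046, -0.15]
--
[-0.0, -0.0032, 0.0121, 0.0, 0.0, 0.0, -0.15]
[-0.0, -0.0032, 0.0121, 0.0, 0.0, 0.0, -0.15]
[-0.0, -0.0032, 0.0121, 0.0, 0.0, 0.0, -0.15]
[-0.0, -0.0032, 0.0121, 0.0, 0.0, 0.0, -0.15]
--
```

>>> jog_arm(motion=[[0,0.0244,0.012,0.001,-0.001,0.005,-0.15],[0,0.0244,0.012,0.001,-0.001,0.005,-0.15],[0,-0.0032,0.0121,0,0,0,-0.15],[0,-0.0032,0.0121,0,0,0,-0.15],[0,0,0,0,0,0,-0.15]])

```text
time_s: 29.45
ee_pos: [0.5852, -0.0796, 0.1789]
eef_rot: [-1.832, -0.003, 0.308]
force: [0.7, -0.9, 0.4]
grip_width: 0.0397
grip_force: 0.0
```

>>> jog_arm(motion=[[0,0,0,0,0,0,-0.15],[0,0,0,0,0,0,-0.15]])

```text
time_s: 29.65
ee_pos: [0.5854, -0.0813, 0.1781]
eef_rot: [-1.832, -0.002, 0.307]
force: [-0.6, -0.6, 0.4]
grip_width: 0.0398
grip_force: 0.0
```

```bash
python3 - <<'E'
from station import ctrl
from h import *
o=ctrl.get_obs();p,r=pose(o); print(p,o["qpos"],o["grip_width"],o["force"])
al=np.radians(15); d=X*np.cos(al)-Z*np.sin(al); yu=Z*np.cos(al)+X*np.sin(al)
c=N+.007*X; c[2]=.1085; T=c+.020*yu-.199*d; e=T-p; print("rem X,Y,Z",e@X,e@Y,e[2])
plan(p,r,T,frame(-yu,d),-.15,step=.006)
E
```

```text
[ 0.58544243 -0.08131571  0.17811101] [-0.29679114  0.80526101  1.46245594  0.96659562  1.82801103  0.70952972] 0.03984951950912347 [-0.64948036 -0.57594805  0.39889878]
rem X,Y,Z 0.024954596443485983 0.0004560242926470188 0.0012124977239444945
[-0.0001, -0.0015, 0.0048, -0.0002, 0.0002, 0.0005, -0.15]
[-0.0001, -0.0015, 0.0048, -0.0002, 0.0002, 0.0005, -0.15]
[-0.0001, -0.0015, 0.0048, -0.0002, 0.0002, 0.0005, -0.15]
[-0.0001, -0.0015, 0.0048, -0.0002, 0.0002, 0.0005, -0.15]
[-0.0001, -0.0015, 0.0048, -0.0002, 0.0002, 0.0005, -0.15]
--
```

>>> jog_arm(motion=[[0,-0.0016,0.005,0,0,0,-0.15],[0,-0.0016,0.005,0,0,0,-0.15],[0,-0.0016,0.005,0,0,0,-0.15],[0,0,0,0,0,0,-0.15]])

```text
time_s: 30.05
ee_pos: [0.5803, -0.0654, 0.1778]
eef_rot: [-1.831, -0.0, 0.307]
force: [-0.2, 0.2, -0.2]
grip_width: 0.0398
grip_force: 0.0
```

>>> jog_arm(motion=[[0,-0.0015,0.0045,0,0,0,-0.15],[0,0,0,0,0,0,-0.15]])

```text
time_s: 30.25
ee_pos: [0.5789, -0.0611, 0.1781]
eef_rot: [-1.831, -0.0, 0.307]
force: [-0.4, -0.1, 0.2]
grip_width: 0.0403
grip_force: 0.0
```

>>> jog_arm(motion=[[0,-0.0015,0.0045,0,0,0,-0.15],[0,0,0,0,0,0,-0.15]])

```text
time_s: 30.45
ee_pos: [0.5775, -0.0567, 0.1784]
eef_rot: [-1.831, -0.0, 0.307]
force: [-0.3, -1.4, 0.2]
grip_width: 0.0402
grip_force: 0.0
```

The lower finger is under the freed edge with no contact. The swing about the hinge is a constant body twist, so I compute one row.

```bash
python3 - <<'E'
from station import ctrl
from h import *
o=ctrl.get_obs();p,r=pose(o); print(p,o["qpos"])
for a in(.05,.1):
    q=R.from_rotvec(Y*a); p2=H+q.apply(p-H); plan(p,r,p2,q*r,-.15,n=1,ang=9)
for n in (9,17): print(H+R.from_rotvec(Y*n*.1).apply(p-H), (R.from_rotvec(Y*n*.1)*r).as_matrix()[:,2])
E
```

```text
[ 0.57746596 -0.05666015  0.1783672 ] [-0.26187221  0.7833441   1.50493349  0.98883197  1.79580696  0.70902629]
[0.0, -0.0169, -0.0, -0.05, -0.0, 0.0001, -0.15]
--
[0.0, -0.0338, 0.0008, -0.1, -0.0001, 0.0002, -0.15]
--
[0.5216857  0.12068384 0.40649465] [-0.12171273  0.38040675 -0.91677517]
[0.44268823 0.37184306 0.41624444] [ 0.11195511 -0.36250105 -0.92523459]
```

>>> jog_arm(motion=[[0,-0.0169,0,-0.05,0,0,-0.15],[0,-0.0169,0,-0.05,0,0,-0.15],[0,0,0,0,0,0,-0.15]])

```text
time_s: 30.75
ee_pos: [0.5749, -0.0477, 0.2126]
eef_rot: [-1.933, -0.003, 0.307]
force: [0.1, -1.1, -1.8]
grip_width: 0.0396
grip_force: 0.9
```

>>> jog_arm(motion=[[0,-0.0338,0.0008,-0.1,0,0,-0.15],[0,-0.0338,0.0008,-0.1,0,0,-0.15],[0,0,0,0,0,0,-0.15]])

```text
time_s: 31.05
ee_pos: [0.5663, -0.02, 0.2751]
eef_rot: [-2.134, -0.005, 0.308]
force: [0.9, -1.2, -0.8]
grip_width: 0.0397
grip_force: 0.8
```

```bash
python3 - <<'E'
from station import ctrl
from h import *
o=ctrl.get_obs();p,r=pose(o); print(p,o["qpos"],o["force"])
m=ctrl.camera_model("scene"); a=ctrl.camera("scene")[:,:,::-1].copy(); cv2.imwrite("pics/sc13.png",a)
# finger-tip deviation from ideal arc: radius & angle about H
t=p+.199*r.as_matrix()[:,2]-H; print("tip X,Z",t@X,t[2])
# white pixels of cover corner: predicted far corner px for angles
for th in (.08,.2,.3,.4): print(th,[proj(m,[H-.15*np.cos(th)*X+.15*np.sin(th)*Z+s*.1*Y])[0].round(0).tolist() for s in(-1,1)])
h=cv2.cvtColor(a,cv2.COLOR_BGR2HSV); w=((h[...,1]<60)&(h[...,2]>175)).astype(np.uint8)
ys,xs=np.nonzero(w[120:215,360:420]); print("white x 385-395 rows",[(c,(ys[xs==c-360]+120).min(),(ys[xs==c-360]+120).max()) for c in (380,385,388,391) if (xs==c-360).any()])
E
```

```text
[ 0.56633828 -0.02003237  0.27507897] [-0.19419095  0.56373966  1.55085417  0.83933813  1.64074248  0.84692359] [ 0.90310111 -1.22297301 -0.8348224 ]
tip X,Z -0.12255992956751371 0.06880393694332274
0.08 [[395.0, 190.0], [314.0, 184.0]]
0.2 [[396.0, 183.0], [314.0, 177.0]]
0.3 [[397.0, 177.0], [314.0, 172.0]]
0.4 [[397.0, 171.0], [314.0, 165.0]]
white x 385-395 rows [(380, np.int64(162), np.int64(192)), (385, np.int64(162), np.int64(169)), (388, np.int64(162), np.int64(193)), (391, np.int64(163), np.int64(193))]
```

The pad carries a steady ~0.9 N (cover weight) and there is no jamming, so the cover is rising. I continue the arc.

>>> jog_arm(motion=[[0,-0.0338,0.0008,-0.1,0,0,-0.15],[0,-0.0338,0.0008,-0.1,0,0,-0.15],[0,-0.0338,0.0008,-0.1,0,0,-0.15],[0,-0.0338,0.0008,-0.1,0,0,-0.15],[0,-0.0338,0.0008,-0.1,0,0,-0.15]])

```text
time_s: 31.6
ee_pos: [0.5306, 0.0916, 0.3896]
eef_rot: [-2.632, 0.003, 0.306]
force: [0.6, 0.2, -0.9]
grip_width: 0.04
grip_force: 0.6
```

>>> jog_arm(motion=[[0,-0.0338,0.0008,-0.1,0,0,-0.15],[0,-0.0338,0.0008,-0.1,0,0,-0.15],[0,0,0,0,0,0,-0.15]])

```text
time_s: 31.9
ee_pos: [0.5117, 0.1521, 0.4191]
eef_rot: [-2.831, 0.001, 0.31]
force: [1.5, -1.3, 0.1]
grip_width: 0.0399
grip_force: 0.4
```

```bash
python3 - <<'E'
from station import ctrl
from h import *
o=ctrl.get_obs();p,r=pose(o); print(p,o["qpos"],o["force"])
M=r.as_matrix(); ang=np.arctan2(-M[2,2],M[:,2]@X)-np.radians(15)
tip=p+.199*M[:,2]; e=tip-H; print("rot",ang,"tip X,Y,Z",e@X,e@Y,e[2])
# lower-finger inner tip relative to hinge; plate plane at rot+.08
i=tip+.020*M[:,1]-H; print("inner tip radius,angle",np.hypot(i@X,i[2]),np.arctan2(i[2],-(i@X)))
E
```

```text
[0.51166733 0.15205283 0.41907725] [0.17958273 0.25732025 1.54931886 0.31283716 1.38688616 1.37468283] [ 1.48169273 -1.27102434  0.1430487 ]
rot 0.9987521420109826 tip X,Y,Z -0.04949267040333282 0.0004319543510693958 0.1295784112478582
inner tip radius,angle 0.14121908228565586 1.0640582838887624
```

>>> jog_arm(motion=[[0,-0.0338,0.0008,-0.1,0,0,-0.15],[0,-0.0338,0.0008,-0.1,0,0,-0.15],[0,-0.0338,0.0008,-0.1,0,0,-0.15],[0,-0.0338,0.0008,-0.1,0,0,-0.15],[0,-0.0338,0.0008,-0.1,0,0,-0.15]])

```text
time_s: 32.4
ee_pos: [0.4622, 0.3093, 0.4318]
eef_rot: [2.95, 0.005, 0.306]
force: [0.3, -0.4, -0.1]
grip_width: 0.0401
grip_force: 0.1
```

>>> jog_arm(motion=[[0,-0.0338,0.0008,-0.1,0,0,-0.15],[0,-0.0338,0.0008,-0.1,0,0,-0.15],[0,0,0,0,0,0,-0.15],[0,0,0,0,0,0,-0.15]])

```text
time_s: 32.8
ee_pos: [0.4428, 0.3707, 0.4139]
eef_rot: [2.753, 0.006, 0.307]
force: [0.4, -0.3, 0.2]
grip_width: 0.0401
grip_force: 0.0
```

```bash
python3 - <<'E'
from station import ctrl
from h import *
o=ctrl.get_obs();p,r=pose(o); print(p,o["qpos"],o["force"],o["grip_force"])
M=r.as_matrix(); tip=p+.199*M[:,2]; 
for s in(.02,-.02):
    i=tip+s*M[:,1]-H; print("inner tip radius,angle",np.hypot(i@X,i[2]),np.arctan2(i[2],-(i@X)))
E
```

```text
[0.44280208 0.37072882 0.41389524] [ 0.67706146  0.38370837  1.40001262 -0.35911636  1.51425475  1.98891762] [ 0.41572875 -0.29310218  0.20863473] 0.0
inner tip radius,angle 0.13957076219664888 1.7520832194206055
inner tip radius,angle 0.13705949083487484 2.041728320964778
```

The pad force is now zero past upright, so the cover has gone to its stop. I withdraw the fingers along the cover's plane.

>>> jog_arm(motion=[[0,0,-0.015,0,0,0,-0.15],[0,0,-0.03,0,0,0,-0.15],[0,0,-0.035,0,0,0,-0.15],[0,0,-0.03,0,0,0,-0.15],[0,0,0,0,0,0,-0.15]])

```text
time_s: 33.3
ee_pos: [0.4299, 0.4099, 0.5214]
eef_rot: [2.757, -0.003, 0.306]
force: [0.2, 0.0, -0.2]
grip_width: 0.04
grip_force: 0.0
```

>>> jog_arm(motion=[[0,0.04,0,0,0,0,-0.15],[0,0.04,0,0,0,0,-0.15],[0,0.04,0,0,0,0,-0.15],[0,0.04,0,0,0,0,-0.15],[0,0,0,0,0,0,-0.15]])

```text
time_s: 33.8
ee_pos: [0.4754, 0.265, 0.58]
eef_rot: [2.754, -0.001, 0.302]
force: [0.2, 0.9, -0.1]
grip_width: 0.0395
grip_force: 0.0
```

```bash
python3 - <<'E'
from station import ctrl
from h import *
o=ctrl.get_obs();p,r=pose(o); print(o["time_s"],p,o["force"])
m=ctrl.camera_model("top"); im=ctrl.camera("top")[:,:,::-1].copy(); cv2.imwrite("pics/topE.png",im)
s=ctrl.camera_model("scene"); a=ctrl.camera("scene")[:,:,::-1].copy(); cv2.imwrite("pics/scE.png",a)
hsv=cv2.cvtColor(im,cv2.COLOR_BGR2HSV)
def rect(mask,box,z): return cv2.minAreaRect((onz(m,big(mask.astype(np.uint8),box),z)[:,:2]*1000).astype(np.float32))
try: print("meter",rect(hsv[...,2]<70,(90,180,145,260),.034))
except Exception as e: print(e)
print("tape",onz(m,big(((hsv[...,0]>100)&(hsv[...,0]<130)&(hsv[...,1]>120)).astype(np.uint8),(320,130,390,200)),.019).mean(0))
print("tool handle",rect(hsv[...,2]<60,(290,190,370,300),.018), "px exp",proj(m,[[.5085,-.1169,.009]]))
# cover plate in scene: white/grey region extents above enclosure, expected free-edge corners at 1.95
for th in (1.6,1.95): print(th,[proj(k,[H-.15*np.cos(th)*X+.15*np.sin(th)*Z+q*.1*Y])[0].round(0).tolist() for k in (s,m) for q in(-1,1)])
for n,i in(("scene",a),("top",im)):
    h=cv2.cvtColor(i,cv2.COLOR_BGR2HSV); w=((h[...,1]<45)&(h[...,2]>90)).astype(np.uint8)
    bx=(290,60,420,215) if n=="scene" else (80,150,260,300)
    c=big(cv2.morphologyEx(w,cv2.MORPH_OPEN,np.ones((5,5))),bx); print(n,cv2.approxPolyDP(c.reshape(-1,1,2),5,True).reshape(-1,2).tolist())
E
```

```text
33.8 [0.47541911 0.26496985 0.57996744] [ 0.20807007  0.8916228  -0.0780962 ]
meter ((519.1905517578125, 399.75390625), (188.22544860839844, 130.205078125), 3.37723708152771)
tape [ 0.66766125 -0.16444489  0.019     ]
tool handle ((504.8443908691406, -119.091796875), (20.89743423461914, 84.11235809326172), 17.485538482666016) px exp [[332.96421198 230.72404739]]
1.6 [[400.0, 110.0], [322.0, 107.0], [136.0, 183.0], [161.0, 279.0]]
1.95 [[400.0, 106.0], [324.0, 103.0], [113.0, 191.0], [138.0, 286.0]]
scene [[326, 105], [332, 127], [325, 128], [324, 151], [330, 153], [324, 158], [340, 154], [344, 162], [395, 164], [399, 108], [354, 106], [354, 118], [378, 131], [369, 132], [369, 142], [376, 143], [367, 150], [364, 143], [346, 143], [345, 149], [338, 141], [348, 128], [343, 117], [349, 106], [341, 114]]
top [[225, 183], [175, 200], [208, 197], [222, 244], [187, 257], [190, 274], [197, 273], [197, 262], [216, 257], [244, 261], [236, 226], [225, 227], [221, 217], [231, 212]]
```

>>> jog_arm(motion=[[0,0.045,0.015,0,0,0,-0.15],[0,0.045,0.015,0,0,0,-0.15],[0,0.045,0.015,0,0,0,-0.15],[0,0.045,0.015,0,0,0,-0.15],[0,0.045,0.015,0,0,0,-0.15]])

```text
time_s: 34.4
ee_pos: [0.546, 0.0427, 0.5934]
eef_rot: [2.754, 0.002, 0.308]
force: [0.9, 0.7, -0.1]
grip_width: 0.0399
grip_force: 0.0
```

>>> jog_arm(motion=[[0,0.045,0.02,0,0,0,-0.15],[0,0.045,0.02,0,0,0,-0.15],[0,0.045,0.02,0,0,0,-0.15],[0,0.03,0.02,0,0,0,-0.15],[0,0,0,0,0,0,-0.15]])

```text
time_s: 34.9
ee_pos: [0.602, -0.134, 0.5794]
eef_rot: [2.756, 0.004, 0.303]
force: [-0.2, 0.5, 0.3]
grip_width: 0.0398
grip_force: 0.0
```

```bash
python3 - <<'E'
from station import ctrl
from h import *
o=ctrl.get_obs(); print(o["time_s"],o["ee_pos"],o["force"])
m=ctrl.camera_model("top"); im=ctrl.camera("top")[:,:,::-1].copy(); cv2.imwrite("pics/topF.png",im)
b0=cv2.imread("pics/top0.png")
hsv=cv2.cvtColor(im,cv2.COLOR_BGR2HSV); h0=cv2.cvtColor(b0,cv2.COLOR_BGR2HSV)
w=((hsv[...,1]<60)&(hsv[...,2]>60)).astype(np.uint8)
c=big(cv2.morphologyEx(w,cv2.MORPH_OPEN,np.ones((3,3))),(80,150,260,300)); print("encl/cover",cv2.approxPolyDP(c.reshape(-1,1,2),4,True).reshape(-1,2).tolist())
print("exp edge",{th:[proj(m,[H-.15*np.cos(th)*X+.15*np.sin(th)*Z+q*.1*Y])[0].round(0).tolist() for q in(-1,1)] for th in (1.6,1.8,1.95)})
for n,i in (("before",h0),("after",hsv)):
    k=((i[...,0]>40)&(i[...,0]<85)&(i[...,1]>90)).astype(np.uint8); ys,xs=np.nonzero(k[185:260,90:145]); print(n,"green",len(xs),xs.min()+90,xs.max()+90,ys.min()+185,ys.max()+185)
    k=(((i[...,0]<8)|(i[...,0]>172))&(i[...,1]>150)); ys,xs=np.nonzero(k[185:260,90:145]); print("red dot",len(xs),xs.mean()+90 if len(xs) else 0,ys.mean()+185 if len(xs) else 0)
E
```

```text
34.9 [ 0.60201647 -0.1340309   0.57940179] [-0.2354556   0.50413438  0.2511719 ]
encl/cover [[222, 177], [156, 196], [112, 192], [117, 215], [106, 227], [112, 234], [122, 234], [137, 285], [202, 274], [214, 282], [234, 276], [234, 266], [248, 261], [231, 191]]
exp edge {1.6: [[136.0, 183.0], [161.0, 279.0]], 1.8: [[122.0, 187.0], [147.0, 283.0]], 1.95: [[113.0, 191.0], [138.0, 286.0]]}
before green 488 99 133 192 224
red dot 32 120.125 244.46875
after green 267 99 115 194 214
red dot 29 119.58620689655172 244.27586206896552
```

The cover's edge is at top px (112,192)–(137,285), matching the 1.95 rad stop. The meter and tape haven't moved, the tool lies flat on the bare desk, and the arm is clear.

```bash
python3 -c "
from station import ctrl
print(ctrl.hand_in())"
```

```text
the job is handed in; nothing more can be done
None
```

The job is handed in at about 35 s: the cover was levered off with the pry tool and stands open at its 1.95 rad stop, the tool lies flat on the bare desk, and the meter and tape are undisturbed, but I viewed 12 pictures against the limit of 10.

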